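Clip the table card to the serving slab

ROBOT

A 6-joint arm with a two-finger parallel gripper is mounted at the origin on a cart in front of the work surface, level with it; the furniture and walls round the work are solid. World frame = base frame: x ahead of the robot, y to its left, z up, the work surface at z = 0. Lengths are in m, angles in rad, forces in N, time in s.
With the tool pointing down it reaches from about 0.3 to 0.75 m from the base axis. Payload 8.5 kg.
Tool frame: the origin (TCP) lies at the very end of the fingers, on their centre line; the grasp point (between the pads) lies 19 mm behind it; y points along the fingers, x is the direction in which the jaws open and shut, and the axes are right-handed (so a half turn about y gives the same grasp; the last joint's range is limited). The gripper opens to 88 mm and grips with 3 to 60 N. Pads are 18 mm wide; open, the fingers measure 123 mm over their backs; the gripper's body (75 mm by 187 mm) begins 45 mm behind the grasp point.
Start: joints at [1.068, 0.381, 1.297, -0, 1.464, -0.215], TCP at [0.156, 0.527, 0.239] pointing down, gripper open.
Joint ranges: [-3.11, 3.11], [-0.89, 2.33], [0.22, 2.48], [-1.42, 4.56], [0.17, 2.85], [-2.88, 2.88]. Speed limits (rad/s): [2.39, 2.39, 3.14, 3.14, 3.14, 3.14].

INTERFACE

Orientations are given as a unit quaternion [w, x, y, z].
In Python, from cell import robot gives the robot as it stands. The module is installed in compiled form; this text tells all that it offers.
- The arm moves only by the shell command python3 -m jog 'ROWS' [OPENING] [FORCE]. ROWS is JSON, a list of rows, each a list of 6 numbers: the shift along the tool's x, y, z in mm, then the turn, a rotation vector about the tool's x, y, z in rad. In form: [[x, y, z, ax, ay, az], ...]. A call has 1 to 12 rows; each row is the pose to reach, as a shift and turn from the pose commanded when the call began, along the tool's axes at that moment; what a row does not reach only later rows make up. A row lasts 1/10 s, in which the tool goes at most 50 mm and 8.59 degrees, less where a joint would pass 70% of its speed; a pose out of reach is approached as far as the arm can. A call with a gripper value outside its range is refused whole. OPENING is the finger opening in mm, from 0 to 88.1, set as the call begins (- or left out, the last holds). The fingers move at their own pace and stop on an object; FORCE is the grip in N (left out, the last holds). Time passes only in rows, so rows that repeat a pose let the fingers close. It gives the time, the measured TCP pose, the force and the opening at its end, in the units of the state.
- robot.sense(): the state, without advancing time (a new reading comes with each control period).
- robot.get_image(name): name is "side" or "top"; returns the picture (400x640x3 uint8, red, green, blue); there is no depth.
- robot.camera_model(name): a dict with "mtx" (3x3 intrinsics, pixels), "k1" (the pictures are not rectified: a ray, as slopes to the right and down, at radius r is drawn at 1 + k1 r^2 times it, then the intrinsics apply), "R" (3x3) and "t" (3): a world point X has camera coordinates R X + t. Camera axes: x right, y down, z forward; pixel columns grow to the right and rows downward; lengths in m; the calibration is good to about 2 mm. A picture is of the moment at which its call begins. camera_model takes no time and is no camera call.
- robot.finish_job(): hands the job in, once; it reports no verdict.
Trained networks look in the newest picture that a camera, given by its name, has taken for a name from the list of things; names that differ only in an ending like _2 or _b are one class to them, and where a whole thing is asked for, a point or a joint stands for the part that bears it (a point fixed in the world has none). Each returns a list of dicts, best first, with "score" (0 to 1); they miss things now and then, are a little off and sometimes report something else, mostly with a low value. They report only what shows in the picture. A call takes as long as a camera call.
- robot.find_in(camera, thing): "box" ([left, top, right, bottom] in pixels, round what is visible of it).
- robot.landmark_of(camera, thing): "position" ([column, row] in pixels: a listed point, or the origin of a listed thing).
The state is a dict: "t": time; "joints": joint angles; "qd": joint speeds; "joint_efforts": joint torques, N m; "ee_pos": TCP position; "orientation": TCP orientation; "wrist_force": force on the tool from outside, world axes, zero at the start; "ft_torque": the same for the moment, N m; "opening": finger opening in m.
Only numpy, scipy, OpenCV 4.12 (cv2) and the standard library are available. Lean on these libraries where they do the work, as an engineer would, in place of code of your own. Each camera call takes 0.05 s, during which the arm holds its last target.

TASK

Get the slate slab ready to be carried out: slide the white card lying on it up to the slab's free end (the end facing the steel clip, away from the ramekins) so that it lies square and about flush with that end, without sticking out. Then press the clip's thumb plate down to open its jaw, slide the open clip squarely onto that end over the middle of the card until the slab is fully home in its throat, and let the jaw close so that it pins the card. Do not shove the slab out of place, and leave the ramekins and the nearby tin and thermometer alone.

Things in the scene. Friction and masses are not known exactly. Their poses are not given: they have to be found in the camera images.
- slab: dark slate serving slab, 320 x 200 mm, 12 mm thick, on rubber feet: its underside is 11 mm and its top 23 mm above the worktop; 2 kg, loose. Origin: on the worktop under its centre. x along its length, towards the ramekins; the free end is at x = -160 mm. The space under the free end is open for 58 mm inward
- slab_end (a point): middle of the slab's free end, on its top edge
- card: stiff white card with ruled lines, 90 (x) x 130 (y) x 5 mm, lying loose on the slab. Origin: centre of its underside; x points inward along the slab, so that its outer edge is at x = -45 mm
- clip: sprung steel clip on a flat foot, 80 wide (y), 70 high, 0.38 kg, loose. Origin: on the worktop under its hinge axle (along y, 24 up); x points out of the jaw's mouth. Foot x -95 to +50, 5 thick, with a lower jaw rail 8.5 high at x 40 to 50. Upright cheeks by the axle end the throat at x +10: fully home, the slab's end touches them and the lip bites 38 inside the end (all mm)
- clip_jaw (a joint): opening of the upper jaw, rad: 0 shut, 0.56 fully open (lip 37 mm above the worktop), about 0.3 when closed on slab and card. A spring shuts it; pressing the thumb plate down opens it, about 4 N to start and 9 N fully open
- clip_thumb (a point): middle of the clip's thumb plate, which slopes up and back behind the axle: a trough across the clip's width, 76 mm wide and 32 mm long, between a rib towards the axle and the rolled tail, both about 9 mm high. Shut: 44 mm behind and 30 mm above the axle; fully open it lies level, 53 mm behind the axle and 26 mm above the worktop
- clip_lip (a point): middle of the lower edge of the upper jaw's lip, 48 mm in front of the axle
- ramekin_a: small round ribbed dish, 68 mm across, 38 mm high, standing on the slab; origin: centre of its underside
- ramekin_b: a second such dish beside it on the slab; origin: centre of its underside
- tomato_tin: closed food tin, 58 mm across, 72 mm high, on the worktop; origin: centre of its underside
- probe_thermo: folding probe thermometer, 125 x 34 x 22 mm, lying on the worktop; origin: centre of the underside

How it is judged:
By the outcome, as a careful person would: the job done as asked, in the order asked, and still so for the second after the job is handed in, with the robot touching nothing.
It also fails if it takes over 58 s, if anything falls off the work surface, if the arm or the gripper's body presses on something with over 40 N, if the wrist force passes 120 N, or if a joint passes its speed limit or range.

## Working session

There is one attempt and no reset: what is moved stays moved. The work goes in short steps, Python scripts to look and compute and a shell command to move; the robot and the scene stay as the last step left them, time stands still between calls to the robot, and variables do not carry over. Pictures are saved under pics/ and viewed, and the job is handed in when it is done.

```bash
mkdir -p pics; ls; python3 - <<'E'
from cell import robot
import cv2, numpy as np
np.set_printoptions(precision=4,suppress=True)
s=robot.sense()
for k,v in s.items(): print(k,np.round(v,4))
for n in("side","top"):
    im=robot.get_image(n); cv2.imwrite(f"pics/{n}0.png",im[:,:,::-1])
    m=robot.camera_model(n); print(n,m)
E
```

```text
pics
t 0.0
joints [ 1.0677  0.3812  1.2982  0.      1.4636 -0.2153]
qd [ 0.0001  0.0011 -0.0024 -0.0006 -0.0005 -0.0002]
joint_efforts [ -0.0007 -43.7935 -22.456    0.0713   0.0351  -0.0001]
ee_pos [0.156  0.5271 0.2382]
orientation [-0.5663  0.5667  0.4227 -0.4236]
wrist_force [ 0.7482  0.6625 -0.1882]
ft_torque [0.0144 0.0104 0.0247]
opening 0.0882
side {'mtx': array([[515.9005,   0.    , 321.1845],
       [  0.    , 515.9005, 190.4309],
       [  0.    ,   0.    ,   1.    ]]), 'k1': 0.04311803215554705, 'R': array([[-0.9988, -0.0496,  0.004 ],
       [-0.0257,  0.444 , -0.8957],
       [ 0.0427, -0.8947, -0.4447]]), 't': array([0.4856, 0.0472, 1.1215])}
top {'mtx': array([[375.0717,   0.    , 313.0471],
       [  0.    , 375.0717, 198.0557],
       [  0.    ,   0.    ,   1.    ]]), 'k1': 0.02734341907696314, 'R': array([[-0.0012, -1.    , -0.0004],
       [-0.9909,  0.0012, -0.1345],
       [ 0.1345,  0.0003, -0.9909]]), 't': array([0.0463, 0.4666, 1.0386])}
```

View pics/side0.png

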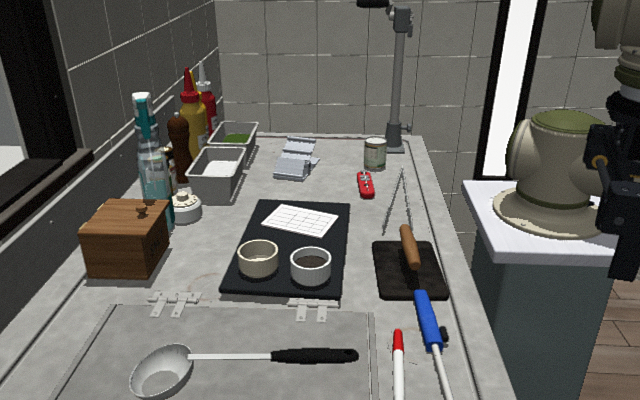

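View pics/top0.png

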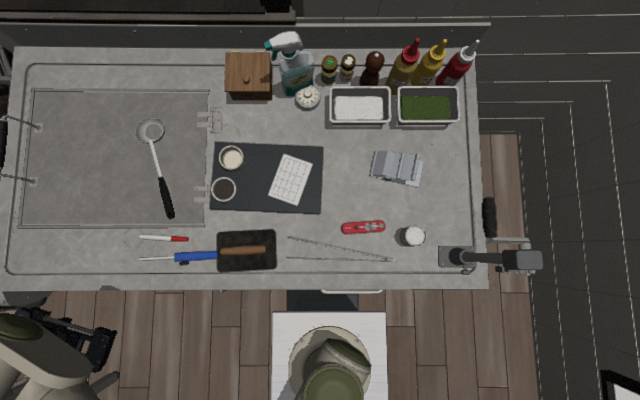

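```bash
cat > h.py <<'E'
import numpy as np, cv2
from cell import robot
np.set_printoptions(precision=4,suppress=True)
def proj(n,X):
    m=robot.camera_model(n); X=np.atleast_2d(np.asarray(X,float)); c=X@m["R"].T+m["t"]; u=c[:,:2]/c[:,2:]
    u=u*(1+m["k1"]*(u**2).sum(1,keepdims=True)); K=m["mtx"]
    return u*[K[0,0],K[1,1]]+[K[0,2],K[1,2]]
def ray(n,p):
    m=robot.camera_model(n);K=m["mtx"]
    d=(np.asarray(p,float)-[K[0,2],K[1,2]])/[K[0,0],K[1,1]]; u=d.copy()
    for _ in range(20): u=d/(1+m["k1"]*(u@u))
    return -m["R"].T@m["t"], m["R"].T@np.append(u,1)
def onz(n,p,z):
    o,d=ray(n,p); return o+d*(z-o[2])/d[2]
def tri(p1,p2,n1="side",n2="top"):
    A=[];b=[]
    for n,p in((n1,p1),(n2,p2)):
        o,d=ray(n,p); d=d/np.linalg.norm(d); P=np.eye(3)-np.outer(d,d); A.append(P);b.append(P@o)
    return np.linalg.lstsq(np.vstack(A),np.hstack(b),rcond=None)[0]
def crop(n,name,box,s):
    im=robot.get_image(n); x0,y0,x1,y1=box
    c=cv2.resize(im[y0:y1,x0:x1],None,fx=s,fy=s,interpolation=cv2.INTER_CUBIC)
    cv2.imwrite(f"pics/{name}.png",c[:,:,::-1]); return im
E
python3 - <<'E'
from h import *
crop("top","topc",(200,130,440,260),3.3)
crop("side","sidec",(200,120,420,310),3)
for t in("slab","slab_end","card","clip","clip_thumb","clip_lip","ramekin_a","tomato_tin","probe_thermo"):
  for n in("side","top"):
    z={"slab_end":.023,"card":.023,"ramekin_a":.023}.get(t,0)
    print(t,n,[(round(r["score"],2),np.round(r["position"],1),onz(n,r["position"],z)[:2]) for r in robot.landmark_of(n,t)[:2]])
E
```

```text
slab side [(0.91, array([293.1, 248.6]), array([0.5313, 0.175 ]))]
slab top [(0.82, array([266.9, 179.5]), array([0.5264, 0.1821]))]
slab_end side [(0.98, array([305.1, 199.8]), array([0.5205, 0.0159]))]
slab_end top [(0.85, array([321.6, 177.2]), array([0.5287, 0.0209]))]
card side [(0.69, array([303.4, 221. ]), array([0.5167, 0.1082])), (0.42, array([296.4, 251.5]), array([0.5204, 0.2198]))]
card top [(0.57, array([292. , 179.1]), array([0.5232, 0.1066]))]
clip side [(0.95, array([292.2, 169.7]), array([ 0.57  , -0.1927]))]
clip top [(0.95, array([390.5, 168.5]), array([ 0.5591, -0.184 ]))]
clip_thumb side [(0.67, array([298.8, 146.7]), array([ 0.5672, -0.3524]))]
clip_thumb top [(0.84, array([409.4, 164.8]), array([ 0.5701, -0.2403]))]
clip_lip side [(0.84, array([286.8, 177.4]), array([ 0.5786, -0.1455])), (0.39, array([301.2, 222. ]), array([0.5245, 0.0727]))]
clip_lip top [(0.75, array([372.2, 163.5]), array([ 0.5743, -0.1302]))]
ramekin_a side [(0.83, array([305.4, 278.2]), array([0.4979, 0.2997])), (0.71, array([260.1, 270. ]), array([0.5771, 0.2804]))]
ramekin_a top [(0.67, array([231.3, 158.4]), array([0.5847, 0.2838])), (0.59, array([226.3, 192.1]), array([0.4854, 0.2954]))]
tomato_tin side [(0.59, array([375.5, 165.2]), array([ 0.3561, -0.234 ])), (0.18, array([300.3, 222. ]), array([0.5263, 0.0728]))]
tomato_tin top [(0.85, array([410.6, 237.7]), array([ 0.3549, -0.236 ]))]
probe_thermo side [(0.9, array([362.4, 188.3]), array([ 0.3931, -0.095 ]))]
probe_thermo top [(0.62, array([359.9, 226.1]), array([ 0.3885, -0.0903]))]
```

View pics/topc.png

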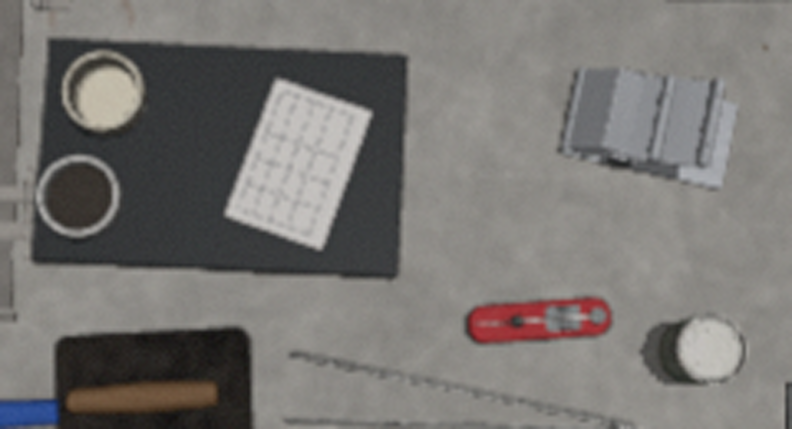

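View pics/sidec.png

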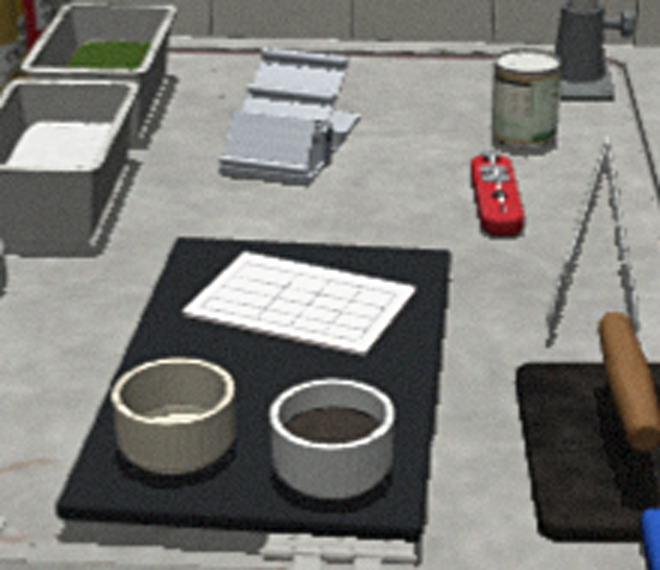

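```bash
cat >> h.py <<'E'
def warp(n,z,x0,x1,y0,y1,s=1000,im=None):
    "rectified picture of plane z: row i = x1 - i/s, col j = y1 - j/s  (m)"
    if im is None: im=robot.get_image(n)
    xs=x1-np.arange(int((x1-x0)*s))/s; ys=y1-np.arange(int((y1-y0)*s))/s
    X,Y=np.meshgrid(xs,ys,indexing="ij"); P=np.stack([X,Y,np.full_like(X,z)],-1).reshape(-1,3)
    uv=proj(n,P).astype(np.float32).reshape(*X.shape,2)
    return cv2.remap(im,uv[...,0],uv[...,1],cv2.INTER_CUBIC)
def rect(mask,x1,y1,s=1000):
    cs,_=cv2.findContours(mask.astype(np.uint8),cv2.RETR_EXTERNAL,cv2.CHAIN_APPROX_NONE)
    c=max(cs,key=cv2.contourArea); r=cv2.minAreaRect(c); b=cv2.boxPoints(r)
    f=lambda p: np.array([x1-p[1]/s,y1-p[0]/s])
    return f(r[0]),np.array([f(p) for p in b]),np.array(r[1]),cv2.contourArea(c)
E
cat > meas.py <<'E'
from h import *
def measure():
    for n in("top","side"):
        im=robot.get_image(n)
        w=warp(n,.023,.38,.68,-.02,.38,2000,im); g=cv2.cvtColor(w,cv2.COLOR_RGB2GRAY)
        m=g<70; m=cv2.morphologyEx(m.astype(np.uint8),cv2.MORPH_CLOSE,np.ones((15,15)))
        c,b,sz,a=rect(m,.68,.38,2000); print(n,"slab c",c,"size",sz/2000*1000,"\n",b)
        cv2.imwrite(f"pics/w_{n}.png",w[::1,::1,::-1])
        w=warp(n,.028,.38,.68,-.05,.38,2000,im); g=cv2.cvtColor(w,cv2.COLOR_RGB2GRAY)
        m=(g>130); 
        m=cv2.morphologyEx(m.astype(np.uint8),cv2.MORPH_CLOSE,np.ones((15,15)))
        nl,lab,st,ce=cv2.connectedComponentsWithStats(m)
        for i in range(1,nl):
            if 90*130*4*.7<st[i,4]<90*130*4*1.4:
                c,b,sz,a=rect(lab==i,.68,.38,2000); print(n,"card c",c,"size",sz/2,"\n",b)
if __name__=="__main__": measure()
E
python3 meas.py; python3 - <<'E'
from h import *
from scipy.spatial.transform import Rotation as R
q=robot.sense()["orientation"]; print(R.from_quat([*q[1:],q[0]]).as_matrix())
E
```

```text
top slab c [0.5283 0.1802] size [317.1483 199.4688] 
 [[0.4363 0.3434]
 [0.6355 0.3338]
 [0.6204 0.017 ]
 [0.4211 0.0266]]
top card c [0.5225 0.112 ] size [ 91.1189 131.1028] 
 [[0.4764 0.1771]
 [0.5997 0.1326]
 [0.5687 0.0469]
 [0.4454 0.0914]]
side slab c [0.5305 0.1947] size [346.774  199.4401] 
 [[0.4391 0.3726]
 [0.6383 0.3632]
 [0.6219 0.0168]
 [0.4227 0.0262]]
side card c [0.5236 0.111 ] size [ 95.5782 132.393 ] 
 [[0.4776 0.1784]
 [0.6021 0.1334]
 [0.5696 0.0435]
 [0.4451 0.0885]]
[[ 0.2839 -0.0001 -0.9589]
 [ 0.9589 -0.      0.2839]
 [-0.0001 -1.      0.    ]]
```

```bash
cat >> h.py <<'E'
from scipy.spatial.transform import Rotation as Rot
END=np.array([.5215,.0217]); S=np.array([.0476,.9989]); V=np.array([-.9989,.0476])
def uv(u,v): return END+u*S+v*V
def touv(p): d=np.asarray(p)[:2]-END; return np.array([d@S,d@V])
def delta(pos,yaw=None,pitch=None):
    "tool-frame shift mm & rotvec to reach pos with the tool pointing down and tool x at world yaw (deg)"
    s=robot.sense(); q=s["orientation"]; R=Rot.from_quat([*q[1:],q[0]]).as_matrix()
    sh=R.T@(np.asarray(pos)-s["ee_pos"])*1000
    if yaw is None: return sh,None
    a=np.radians(yaw); x=np.array([np.cos(a),np.sin(a),0]); y=np.array([0,0,-1.]); T=np.column_stack([x,y,np.cross(x,y)])
    return sh,Rot.from_matrix(R.T@T).as_rotvec()
def st():
    s=robot.sense(); q=s["orientation"]; R=Rot.from_quat([*q[1:],q[0]]).as_matrix()
    print("t",round(s["t"],2),"pos",s["ee_pos"],"uv",touv(s["ee_pos"])*1000,"yaw",np.degrees(np.arctan2(R[1,0],R[0,0])),"tilt",R[:,1],"F",s["wrist_force"],"T",s["ft_torque"],"op",s["opening"],"j",s["joints"])
E
python3 -c "
from h import *
print(*delta([*uv(.172,.003),.15],-2.73)); st()"
```

```text
[-214.7666   88.7377 -450.0797] [ 0.      1.3306 -0.0001]
t 1.2 pos [0.1561 0.5274 0.2387] uv [487.706  389.0692] yaw 73.50836163020915 tilt [-0.0001 -0.     -1.    ] F [-0.6549  0.6407 -0.5639] T [-0.0638  0.0347 -0.0046] op 0.08814532479832282 j [ 1.0677  0.3806  1.2974  0.      1.4636 -0.2153]
```

```bash
python3 -m jog '[[-10,5,-22,0,0.08,0],[-30,10,-60,0,0.2,0],[-50,18,-100,0,0.33,0],[-70,26,-145,0,0.46,0],[-90,35,-190,0,0.59,0],[-110,44,-235,0,0.72,0],[-130,53,-280,0,0.85,0],[-150,62,-320,0,0.98,0],[-170,71,-360,0,1.1,0],[-190,80,-400,0,1.22,0],[-207,86,-435,0,1.3,0],[-215,89,-450,0,1.3306,0]]' 66; python3 -c "
from h import *
st();print(*delta([*uv(.172,.003),.15],-2.73));print(*delta([*uv(.172,.003),.025],-2.73))"
```

```text
t: 2.4
ee_pos: [0.5285, 0.1912, 0.149]
orientation: [-0.707, 0.707, -0.019, 0.019]
wrist_force: [0.0, -0.2, 0.0]
opening: 0.0662
t 2.4 pos [0.5285 0.1912 0.149 ] uv [169.6125   1.0469] yaw -3.0118948520295703 tilt [-0.0001 -0.0003 -1.    ] F [ 0.0248 -0.2478  0.0135] T [-0.0974  0.0749 -0.0068] op 0.06615396141562717 j [ 0.1366  0.4809  1.4068 -0.0003  1.2541  0.1892]
[-1.9652 -0.9704  2.389 ] [ 0.0003 -0.0049 -0.0001]
[ -1.9512 124.0296   2.4257] [ 0.0003 -0.0049 -0.0001]
```

```bash
python3 -m jog '[[-1,40,2,0,-0.005,0],[-1,80,2,0,-0.005,0],[-1,110,2,0,-0.005,0],[-1,121,2,0,-0.005,0],[-1,123.5,2,0,-0.005,0],[-1,123.5,2,0,-0.005,0],[-1,123.5,2,0,-0.005,0]]'; python3 -c "
from h import *
st()
crop('top','t1',(200,130,440,260),3.3)
crop('side','s1',(200,120,420,310),3)"
```

```text
t: 3.1
ee_pos: [0.5264, 0.1958, 0.0278]
orientation: [0.707, -0.707, 0.014, -0.016]
wrist_force: [0.1, 0.7, -0.8]
opening: 0.0662
t 3.1 pos [0.5264 0.1958 0.0278] uv [174.1718   3.382 ] yaw -2.4176400674750025 tilt [ 0.0027  0.0004 -1.    ] F [ 0.0513  0.6884 -0.762 ] T [-0.0579  0.0311  0.0084] op 0.06617853922456204 j [0.1454 0.6356 1.5411 0.     0.9621 0.1876]
```

View pics/s1.png

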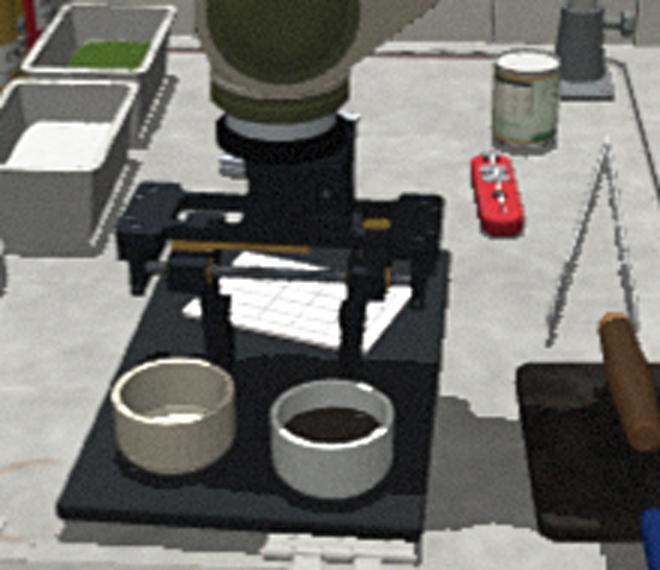

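View pics/t1.png

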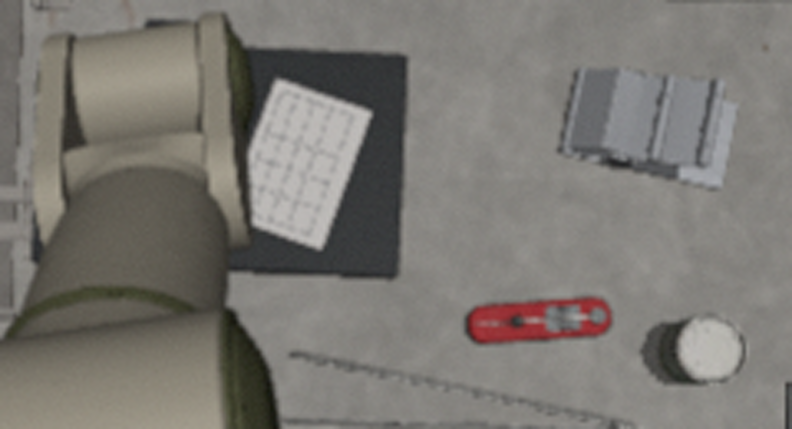

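```bash
python3 -c "
from h import *
st()
print(*delta([*uv(.165,.003),.0248],-2.73))"
```

```text
t 3.2 pos [0.5262 0.1957 0.0275] uv [174.0609   3.5611] yaw -2.428024639287802 tilt [ 0.0023  0.0004 -1.    ] F [0.6558 0.8349 0.3019] T [-0.0851  0.0846  0.019 ] op 0.06599710130598885 j [0.1452 0.6358 1.5417 0.     0.9617 0.1876]
[ 0.5072  2.7273 -9.0536] [-0.0005  0.0053  0.0023]
```

```bash
python3 -m jog '[[0.5,2.7,-3,0,0.005,0.002],[0.5,2.7,-6,0,0.005,0.002],[0.5,2.7,-10,0,0.005,0.002],[0.5,2.7,-14,0,0.005,0.002],[0.5,2.7,-18,0,0.005,0.002],[0.5,2.7,-22,0,0.005,0.002],[0.5,2.7,-26,0,0.005,0.002],[0.5,2.7,-30,0,0.005,0.002],[0.5,2.7,-34,0,0.005,0.002]]'; python3 -c "
from h import *
st()
print(*delta([*uv(.165,.003),.0248],-2.73))
crop('top','t2',(200,130,440,260),3.3)
crop('side','s2',(200,120,420,310),3)"
```

```text
t: 4.1
ee_pos: [0.5247, 0.1612, 0.0235]
orientation: [0.707, -0.707, 0.018, -0.016]
wrist_force: [0.3, 0.4, -0.1]
opening: 0.0661
t 4.1 pos [0.5247 0.1612 0.0235] uv [139.5123   3.4592] yaw -2.7270970994361616 tilt [-0.002   0.0001 -1.    ] F [ 0.2967  0.3553 -0.0899] T [-0.0004  0.0352 -0.0017] op 0.06607031791475411 j [0.0822 0.6279 1.5785 0.0003 0.9372 0.1296]
[ 0.457  -1.2578 25.4979] [-0.      0.0001 -0.002 ]
```

View pics/s2.png

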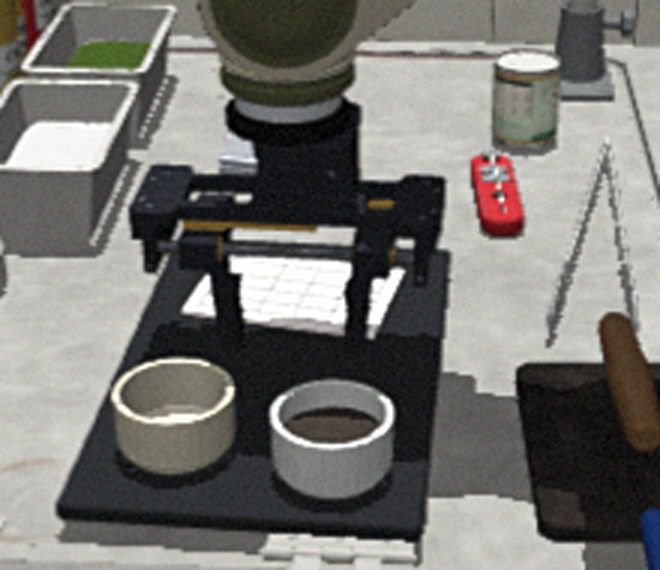

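View pics/t2.png

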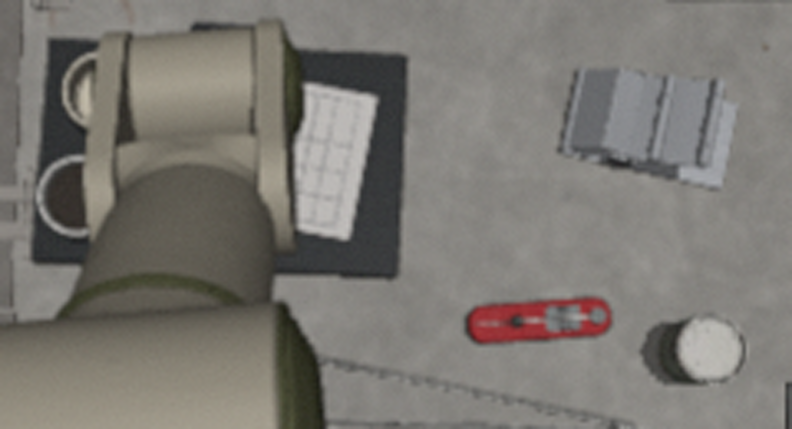

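```bash
python3 -m jog '[[0,-1,-4,0,0,-0.001],[0,-1,-8,0,0,-0.001],[0,-1,-12,0,0,-0.001],[0,-1,-16,0,0,-0.001],[0,-1,-20,0,0,-0.001],[0,-1,-24,0,0,-0.001],[0,-1,-27,0,0,-0.001],[0,-1,-29,0,0,-0.001],[0,-1,-29,0,0,-0.001]]'; python3 -c "
from h import *
st()
crop('top','t3',(200,130,440,260),3.3)
crop('side','s3',(200,120,420,310),3)"
```

```text
t: 5.1
ee_pos: [0.5234, 0.1323, 0.0246]
orientation: [-0.707, 0.707, -0.017, 0.017]
wrist_force: [0.7, 0.6, 1.1]
opening: 0.0661
t 5.1 pos [0.5234 0.1323 0.0246] uv [110.5597   3.3876] yaw -2.7433342706579977 tilt [-0.001  -0.0001 -1.    ] F [0.7303 0.6014 1.0689] T [-0.0831  0.0445  0.0141] op 0.06607556860354756 j [ 0.0282  0.6152  1.6048 -0.      0.9226  0.0761]
```

View pics/s3.png

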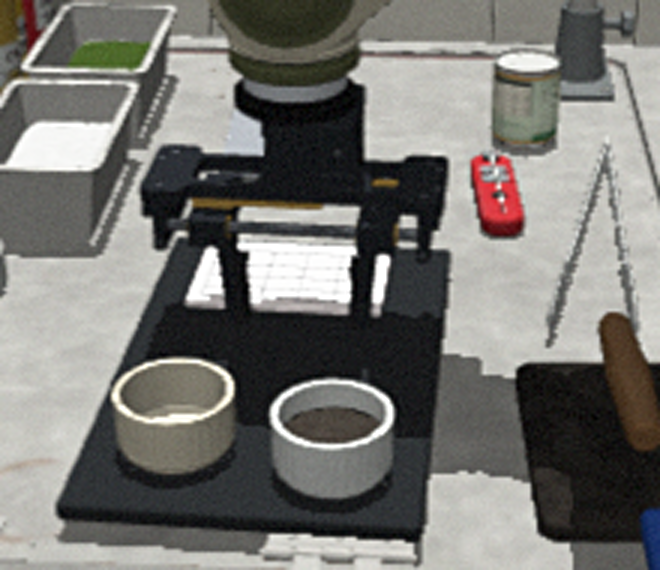

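View pics/t3.png

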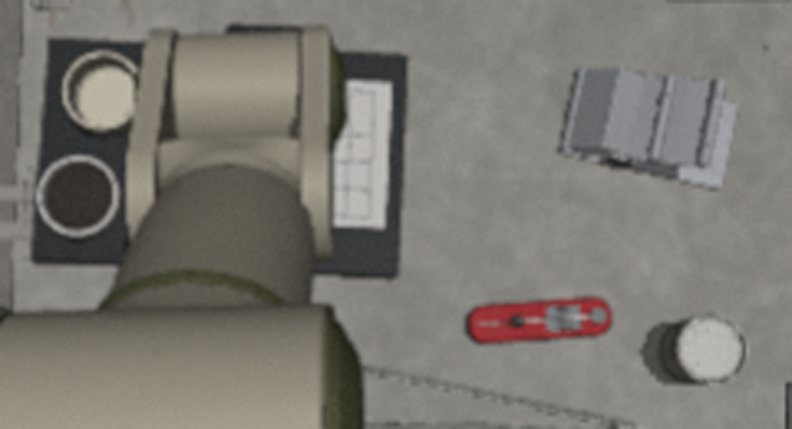

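```bash
cat > edge.py <<'E'
from h import *
def edges():
    """card outer edge and slab end in the top picture, by sub-pixel gradient on slab-aligned rectified pictures"""
    out={}
    for n in ("top",):
        im=robot.get_image(n)
        for nm,z,sgn in(("card",.028,-1),("slab",.023,1)):
            us=np.arange(-.03,.06,.00025); vs=np.arange(-.098,.0985,.001)
            U,W=np.meshgrid(us,vs); P=END[None,None]+U[...,None]*S+W[...,None]*V
            P=np.concatenate([P,np.full(U.shape+(1,),z)],-1).reshape(-1,3)
            m=proj(n,P).astype(np.float32).reshape(*U.shape,2)
            g=cv2.cvtColor(cv2.remap(im,m[...,0],m[...,1],cv2.INTER_LINEAR),cv2.COLOR_RGB2GRAY).astype(float)
            cv2.imwrite(f"pics/e_{nm}.png",g)
            out[nm]=(us,vs,g)
    us,vs,g=out["slab"]; gr=cv2.GaussianBlur(g,(0,0),3); d=np.diff(gr,axis=1)
    # slab: moving inward bright->dark: most negative in |u|<12mm
    sel=(us[:-1]>-.012)&(us[:-1]<.012)
    k=np.argmin(np.where(sel,d,0),1); ok=np.abs(vs)<.095; p=np.polyfit(vs[ok],us[k][ok],1)
    r=us[k]-np.polyval(p,vs); ok&=np.abs(r)<.002; p=np.polyfit(vs[ok],us[k][ok],1); print("slab end u(v=0) mm",p[1]*1000,"slope",p[0],"n",ok.sum())
    us,vs,g=out["card"]; gr=cv2.GaussianBlur(g,(0,0),3); d=np.diff(gr,axis=1)
    sel=(us[:-1]>-.01)
    k=np.argmax(np.where(sel,d,0),1); mx=d.max(1); ok=(np.abs(vs)<.06)
    q=np.polyfit(vs[ok],us[k][ok],1); 
    for _ in range(3):
        r=us[k]-np.polyval(q,vs); ok&=np.abs(r)<.003; q=np.polyfit(vs[ok],us[k][ok],1)
    print("card edge u(v=0) mm",q[1]*1000,"slope",q[0],"n",ok.sum())
    # lateral extent of card at u from edge+3..+10mm
    c=g[:,(us>q[1]+.003)&(us<q[1]+.010)].mean(1); b=c>(c.max()+c.min())/2; i=np.where(b)[0]; print("card v range mm",vs[i[0]]*1000,vs[i[-1]]*1000)
if __name__=="__main__": edges()
E
python3 edge.py
```

```text
slab end u(v=0) mm -0.9589947089946818 slope -0.002832435699177047 n 189
card edge u(v=0) mm 11.184608306132407 slope 0.00671661226474063 n 120
card v range mm -71.99999999999999 57.000000000000135[ WARN:0@1.809] global loadsave.cpp:1063 imwrite_ Unsupported depth image for selected encoder is fallbacked to CV_8U.
```

```bash
python3 -m jog '[[0,0,-3,0,-0.006,0],[0,0,-6,0,-0.006,0],[0,0,-8.5,0,-0.006,0],[0,0,-10,0,-0.006,0],[0,0,-10.5,0,-0.006,0],[0,0,-10.5,0,-0.006,0]]'; python3 edge.py; python3 -c "
from h import *
st()"
```

```text
t: 5.85
ee_pos: [0.5229, 0.1219, 0.0246]
orientation: [-0.707, 0.707, -0.015, 0.014]
wrist_force: [-0.2, -0.6, -0.3]
opening: 0.066
slab end u(v=0) mm -2.7033689799845515 slope 0.010587869054272992 n 172
card edge u(v=0) mm 1.961077481840223 slope 0.000993448226748325 n 119
card v range mm -72.99999999999999 56.000000000000135
t 5.9 pos [0.5229 0.122  0.0245] uv [100.277    3.4223] yaw -2.387960666788413 tilt [-0.001 -0.    -1.   ] F [ 0.5491  0.3426 -0.1497] T [-0.0755  0.0938  0.0041] op 0.06621162734480057 j [0.0086 0.6117 1.6133 0.     0.9177 0.0503][ WARN:0@1.283] global loadsave.cpp:1063 imwrite_ Unsupported depth image for selected encoder is fallbacked to CV_8U.
```

```bash
python3 -m jog '[[0,0,-0.8,0,-0.003,0],[0,0,-1.5,0,-0.003,0],[0,0,-1.5,0,-0.003,0]]'; python3 edge.py 2>/dev/null; python3 -c "
from h import *
st()
crop('top','t4',(290,130,340,230),6)
crop('side','s4',(200,120,420,310),3)"
```

```text
t: 6.2
ee_pos: [0.5228, 0.1205, 0.0245]
orientation: [-0.707, 0.707, -0.014, 0.013]
wrist_force: [-0.6, -0.1, 0.5]
opening: 0.0658
slab end u(v=0) mm -2.9955300287884548 slope 0.016329650004441015 n 139
t 6.25 pos [0.5228 0.1206 0.0246] uv [98.8058  3.4325] yaw -2.215108422823658 tilt [-0.001  0.    -1.   ] F [-0.8347  1.2278  0.1464] T [-0.0734  0.0981  0.0312] op 0.0658314096611499 j [0.0058 0.6112 1.6144 0.     0.917  0.0445]
```

View pics/t4.png

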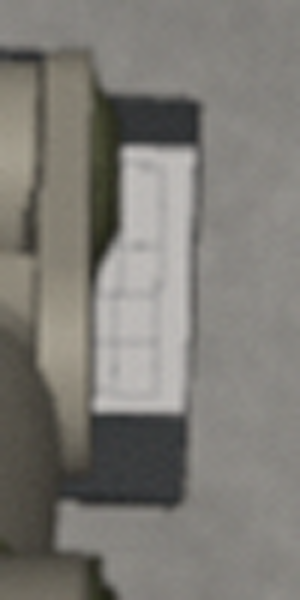

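View pics/s4.png

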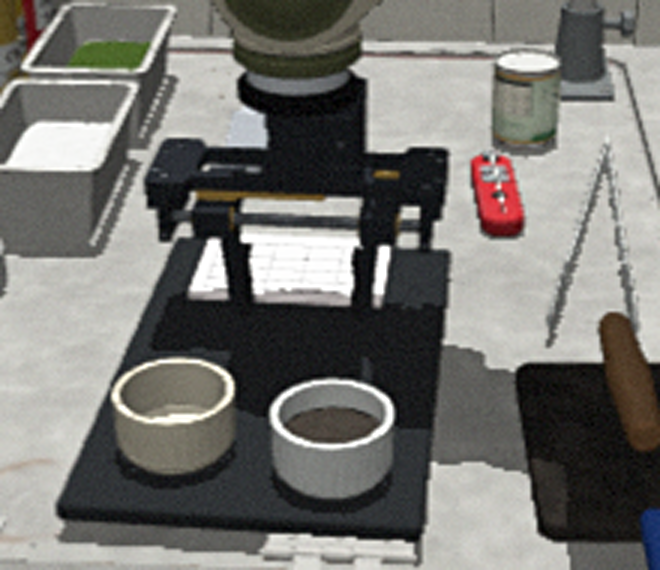

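```bash
python3 - <<'E'
import cv2
for n,b,s in(("side",(265,130,330,185),11),("top",(360,140,435,195),10)):
    im=cv2.imread(f"pics/{n}0.png"); c=im[b[1]:b[3],b[0]:b[2]]
    cv2.imwrite(f"pics/clip_{n}.png",cv2.resize(c,None,fx=s,fy=s,interpolation=cv2.INTER_CUBIC))
E
```

```text
(no output)
```

View pics/clip_side.png

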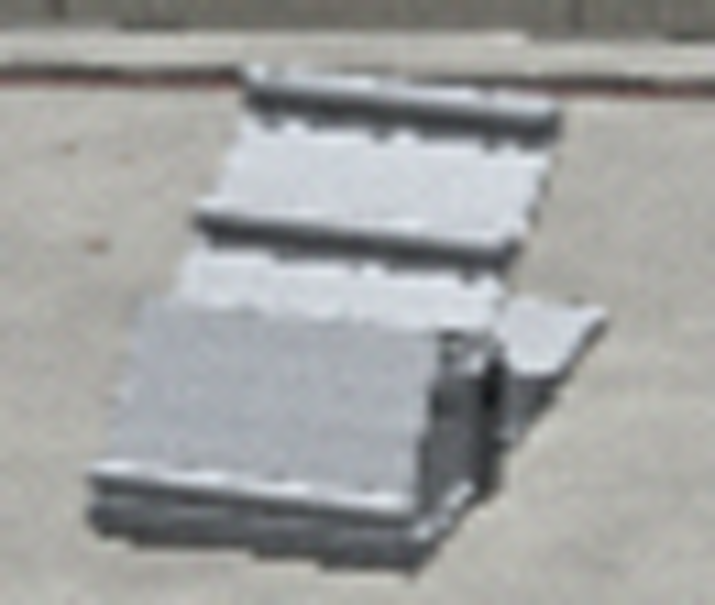

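View pics/clip_top.png

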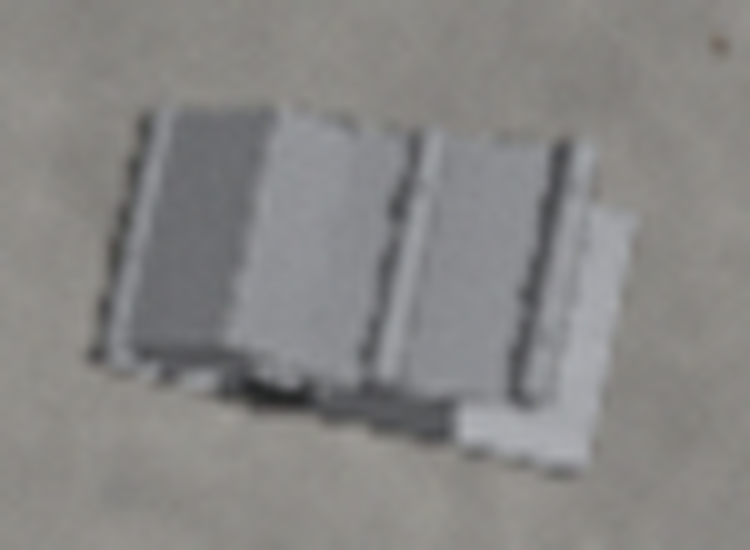

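```bash
cat > clip.py <<'E'
from h import *
from scipy.optimize import least_squares
def fit(corr,x0):
    def P(p,l):
        c,s=np.cos(p[2]),np.sin(p[2]); return [p[0]+c*l[0]-s*l[1],p[1]+s*l[0]+c*l[1],l[2]]
    f=lambda p: np.concatenate([(proj(n,P(p,np.array(l)/1000))[0]-np.array(q)) for n,l,q in corr])
    r=least_squares(f,x0,loss="soft_l1"); return r.x,r.fun.reshape(-1,2)
if __name__=="__main__":
    C=[("top",(-95,40,5),(417.8,187.4)),("top",(-95,-40,5),(423.6,161.3)),("top",(50,40,3),(369.3,176.2)),
    ("side",(50,40,0),(302.4,182)),("side",(50,-40,0),(273.3,178.4)),("side",(-95,40,5),(320,158.8))]
    p,r=fit(C,[.565,-.188,1.5]); print(p[:2],np.degrees(p[2])); print(r)
    for n in("top","side"):
        p1,r1=fit([c for c in C if c[0]==n],[.565,-.188,1.5]); print(n,p1[:2],np.degrees(p1[2]),abs(r1).max())
    c,s=np.cos(p[2]),np.sin(p[2])
    print("uv of axle",touv(p[:2])*1000,"yaw rel slab",np.degrees(p[2])-np.degrees(np.arctan2(S[1],S[0])))
E
python3 clip.py; python3 -c "
from h import *
print(*delta([*uv(.11,.003),.15]))"
```

```text
[ 0.563  -0.1784] 76.29290396710289
[[ 0.0372 -0.0851]
 [-0.3179  0.0459]
 [ 0.0108 -0.192 ]
 [ 0.785   0.1984]
 [-0.9396 -0.2964]
 [ 0.3014 -0.6981]]
top [ 0.5627 -0.1787] 76.32566355303386 0.23767397067206275
side [ 0.5632 -0.1772] 76.28151097233936 1.0937822127399386
uv of axle [-197.9249  -50.9457] yaw rel slab -10.978877405247147
[   0.4147 -125.4654   11.1886] None
```

```bash
python3 -c "
from h import *
print(tri((244.3,151.7),(329.5,125)))
for z in(0,.05,.06,.07): print(z,onz('top',(398,125),z),onz('top',(459,125),z), onz('side',(231.7,202.7),0))
s=robot.sense()
c=np.array([.563,-.1784])
print(*delta([*c,.15],76.3-90))
"
```

```text
[0.6498 0.0016 0.1264]
0 [ 0.6925 -0.2102  0.    ] [ 0.6916 -0.3926  0.    ] [ 0.6868 -0.0048  0.    ]
0.05 [ 0.6756 -0.1985  0.05  ] [ 0.6747 -0.3725  0.05  ] [ 0.6868 -0.0048  0.    ]
0.06 [ 0.6722 -0.1962  0.06  ] [ 0.6714 -0.3685  0.06  ] [ 0.6868 -0.0048  0.    ]
0.07 [ 0.6688 -0.1938  0.07  ] [ 0.668  -0.3645  0.07  ] [ 0.6868 -0.0048  0.    ]
[  51.6073 -125.5024 -297.1882] [ 0.0002  0.2005 -0.001 ]
```

```bash
python3 -c "
from h import *
for z in(.05,.07,.09,.11,.13): print(z,onz('side',(244.3,151.7),z)[:2],onz('top',(329.5,125),z)[:2])
import cv2
im=cv2.imread('pics/side0.png')[110:215,180:270]; cv2.imwrite('pics/pan.png',cv2.resize(im,None,fx=6,fy=5.5,interpolation=cv2.INTER_CUBIC))
im=cv2.imread('pics/top0.png')[80:135,320:465]; cv2.imwrite('pics/pant.png',cv2.resize(im,None,fx=5.5,fy=5.5,interpolation=cv2.INTER_CUBIC))
"
```

```text
0.05 [ 0.6884 -0.1841] [ 0.6761 -0.0018]
0.07 [ 0.6781 -0.1354] [ 0.6693 -0.0009]
0.09 [ 0.6679 -0.0867] [ 0.6625 -0.    ]
0.11 [ 0.6577 -0.0381] [0.6558 0.0009]
0.13 [0.6475 0.0106] [0.649  0.0018]
```

View pics/pan.png

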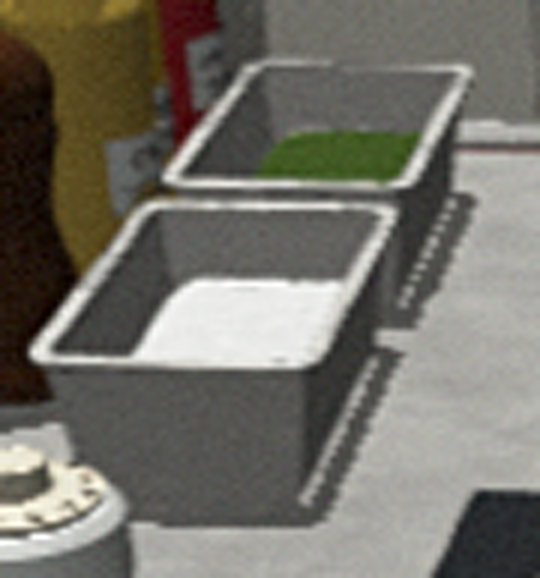

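View pics/pant.png

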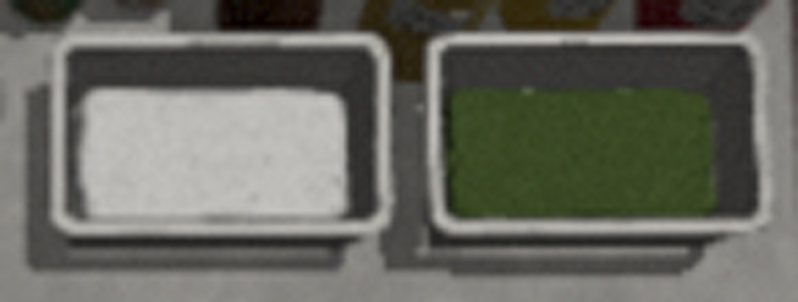

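```bash
python3 -c "
from h import *
print(tri((233.7,176.4),(330,122)))
print(tri((246,147.5),(391,122.5)))
print(tri((249,143.5),(398.5,122.5)))
"
```

```text
[ 0.6782 -0.0026  0.0664]
[ 0.6799 -0.1756  0.0643]
[ 0.6773 -0.196   0.0675]
```

```bash
python3 -m jog '[[0,0,4,0,0,0],[0,-40,4,0,0,0],[0,-90,0,0,0.02,0],[5,-125,-30,0,0.04,0],[12,-125,-65,0,0.07,0],[19,-125,-105,0,0.1,0],[26,-125,-150,0,0.13,0],[34,-125,-195,0,0.16,0],[42,-125,-240,0,0.19,0],[49,-125,-280,0,0.2,0],[51.6,-125.5,-297.2,0,0.2005,0],[51.6,-125.5,-297.2,0,0.2005,0]]' 88; python3 -c "
from h import *
st();print(*delta([.563,-.1784,.08],-13.7))
crop('top','t5',(200,130,440,260),3.3)
crop('side','s5',(200,120,420,310),3)"; python3 edge.py 2>/dev/null
```

```text
t: 7.55
ee_pos: [0.563, -0.1798, 0.1497]
orientation: [-0.702, 0.702, -0.086, 0.085]
wrist_force: [-0.8, 1.0, 0.6]
opening: 0.088
t 7.55 pos [ 0.563  -0.1798  0.1497] uv [-199.3077  -51.0568] yaw -13.829770376698065 tilt [-0.0012  0.0001 -1.    ] F [-0.7996  1.0096  0.5535] T [-0.0785  0.1091 -0.0433] op 0.08796080760298518 j [-0.5091  0.5268  1.3198 -0.0005  1.2961 -0.2676]
[-0.265  69.6819  1.3736] [ 0.0002 -0.0023 -0.0012]
slab end u(v=0) mm -3.703686112339582 slope -0.04088518743414102 n 68
card edge u(v=0) mm 1.0534608884876566 slope -0.013911556358080425 n 120
card v range mm -73.99999999999999 98.00000000000017
```

View pics/t5.png

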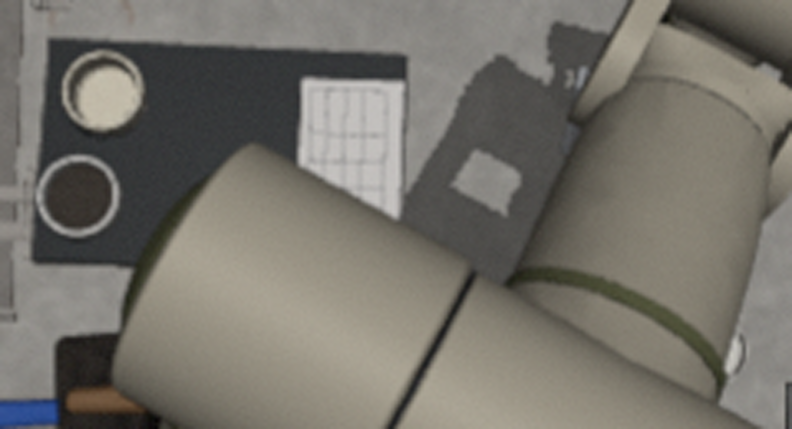

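View pics/s5.png

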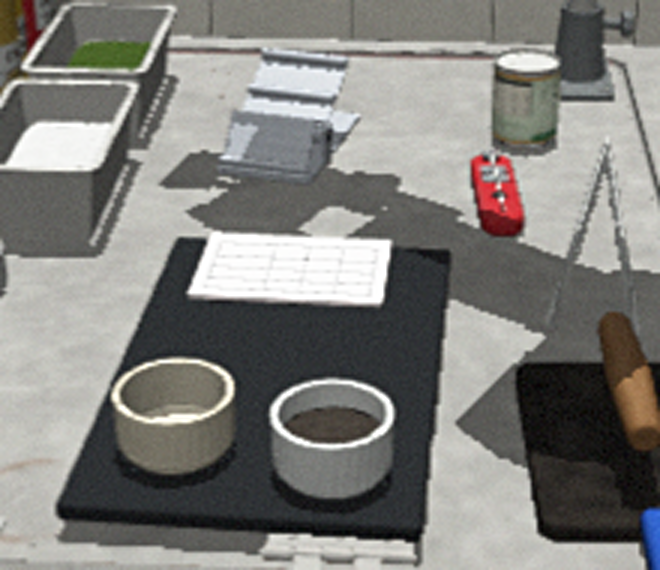

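```bash
cat > side.py <<'E'
from h import *
im=robot.get_image("side")
us=np.arange(-.03,.16,.0005); vs=np.arange(-.11,.11,.0005)
def rec(z):
    U,W=np.meshgrid(us,vs); P=END+U[...,None]*S+W[...,None]*V
    P=np.concatenate([P,np.full(U.shape+(1,),z)],-1).reshape(-1,3)
    m=proj("side",P).astype(np.float32).reshape(*U.shape,2)
    return cv2.cvtColor(cv2.remap(im,m[...,0],m[...,1],cv2.INTER_LINEAR),cv2.COLOR_RGB2GRAY)
g=rec(.028); m=(g>150).astype(np.uint8); m=cv2.morphologyEx(m,cv2.MORPH_CLOSE,np.ones((13,13)))
nl,lab,stt,ce=cv2.connectedComponentsWithStats(m)
for i in range(1,nl):
    if stt[i,4]>20000:
        c=cv2.findContours((lab==i).astype(np.uint8),cv2.RETR_EXTERNAL,cv2.CHAIN_APPROX_NONE)[0][0]
        r=cv2.minAreaRect(c); b=cv2.boxPoints(r); print("card uv corners mm\n",np.column_stack([us[0]*1e3+b[:,0]*.5,vs[0]*1e3+b[:,1]*.5]),"size",np.array(r[1])/2,r[2])
        q=c[:,0,:]; 
g=rec(.023); 
d=g<75
lo=[];
for col in range(len(us)):
    if .02<us[col]<.12:
        i=np.where(d[:,col])[0]
        if len(i): lo.append((us[col],vs[i[0]],vs[i[-1]]))
lo=np.array(lo)*1e3; print("slab v range",np.median(lo,0), "slopes",np.polyfit(lo[:,0],lo[:,1],1)[0],np.polyfit(lo[:,0],lo[:,2],1)[0])
e=[]
for k,v in enumerate(vs):
    if (.07<v<.097) or (-.097<v<-.08):
        i=np.where(d[k]&(us>-.01))[0]
        if len(i): e.append((v,us[i[0]]))
e=np.array(e)*1e3; 
for s,nm in((e[:,0]>0,"+"),(e[:,0]<0,"-")): print("end u at v",nm,np.median(e[s],0))
E
python3 side.py
```

```text
card uv corners mm
 [[ -30.    56.5]
 [ -30.  -110. ]
 [ 159.5 -110. ]
 [ 159.5   56.5]] size [189.5 166.5] 0.0
slab v range [ 69.75 -99.    98.75] slopes 0.00014475361884100412 -0.02149178729468261
end u at v + [83.25 -2.5 ]
end u at v - [-88.75   1.5 ]
```

```bash
sed -i 's/g>150/g>195/' side.py; python3 side.py
```

```text
card uv corners mm
 [[-19.7164  55.1861]
 [-18.1461 -82.2188]
 [ 91.3996 -80.9669]
 [ 89.8293  56.438 ]] size [109.5529 137.4139] 0.6547803282737732
slab v range [ 69.75 -99.    98.5 ] slopes -0.0006750168754217857 -0.023237080927023614
end u at v + [83.25 -2.5 ]
end u at v - [-88.75   1.5 ]
```

```bash
python3 - <<'E'
from h import *
im=crop('top','t6',(285,140,335,200),12)
g=cv2.cvtColor(im,cv2.COLOR_RGB2GRAY)
for r in (147,149,152,155,160,165,170,175,180,185,190): print(r,g[r,312:332])
E
```

```text
147 [ 55  53  56  57  58  60  56  55  56  52  64  98 129 135 140 134 133 133
 134 132]
149 [ 53  56  53  54  55  55  57  56  55  53  55 102 139 138 139 141 138 138
 138 137]
152 [ 51  52  50  53  53  53  53  54  56  53  53 102 140 139 137 140 140 140
 141 139]
155 [189 192 190 184 177 174 174 174 173 175 137 106 134 136 135 136 135 135
 135 138]
160 [191 192 189 191 180 178 189 193 192 177 130 108 130 135 139 141 142 140
 140 139]
165 [192 191 192 189 181 178 191 193 192 170 125 119 137 138 137 136 138 136
 137 139]
170 [175 170 175 181 176 178 193 192 190 153 104 133 143 144 142 137 139 141
 141 142]
175 [191 191 191 191 181 180 190 193 189 150 110 141 142 140 137 138 139 138
 117  79]
180 [192 191 190 182 179 192 191 189 190 150 109 138 142 144 133 105  82  79
  79  80]
185 [191 192 190 181 180 190 192 193 191 154 113 134 114  82  78  80  77  79
  80  79]
190 [192 190 191 179 176 189 191 192 174 130  82  75  74  75  77  78  79  80
  79  78]
```

View pics/t6.png

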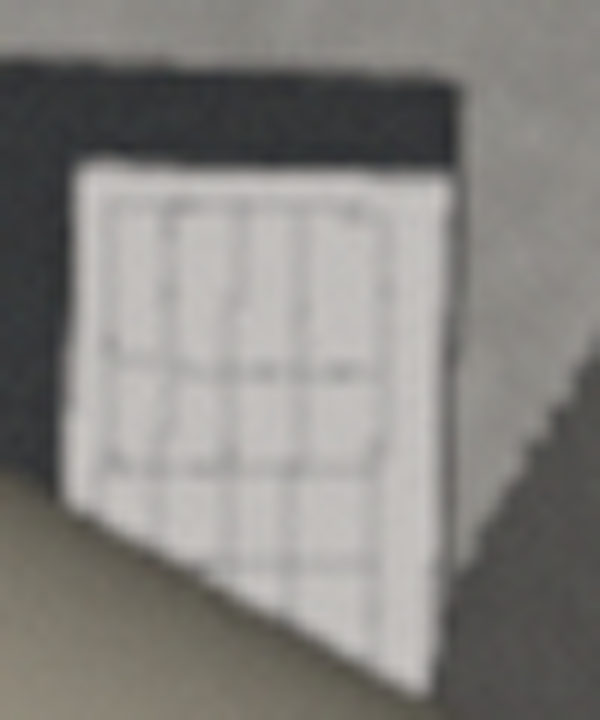

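```bash
python3 -m jog '[[0,30,1,0,-0.002,0],[0,60,1.4,0,-0.002,-0.001],[0,85,1.4,0,-0.002,-0.001],[0,100,1.4,0,-0.002,-0.001],[0,110,1.4,0,-0.002,-0.001],[0,110,1.4,0,-0.002,-0.001]]' 88; python3 -c "
from h import *
st();print(*delta([.563,-.1784,.006],-13.7))
crop('side','s7',(240,90,380,210),5.5)"
```

```text
t: 8.45
ee_pos: [0.5629, -0.1762, 0.0392]
orientation: [0.702, -0.702, 0.084, -0.083]
wrist_force: [-0.5, -0.2, -0.4]
opening: 0.0879
t 8.45 pos [ 0.5629 -0.1762  0.0392] uv [-195.7564  -50.7626] yaw -13.541690294649124 tilt [-0.0017  0.0007 -1.    ] F [-0.5196 -0.2374 -0.3618] T [-0.0602  0.0396 -0.0269] op 0.08786269085185239 j [-0.5039  0.6567  1.4442 -0.0002  1.0425 -0.2675]
[ 0.6753 33.1665 -2.0798] [-0.0003  0.0028 -0.0018]
```

View pics/s7.png

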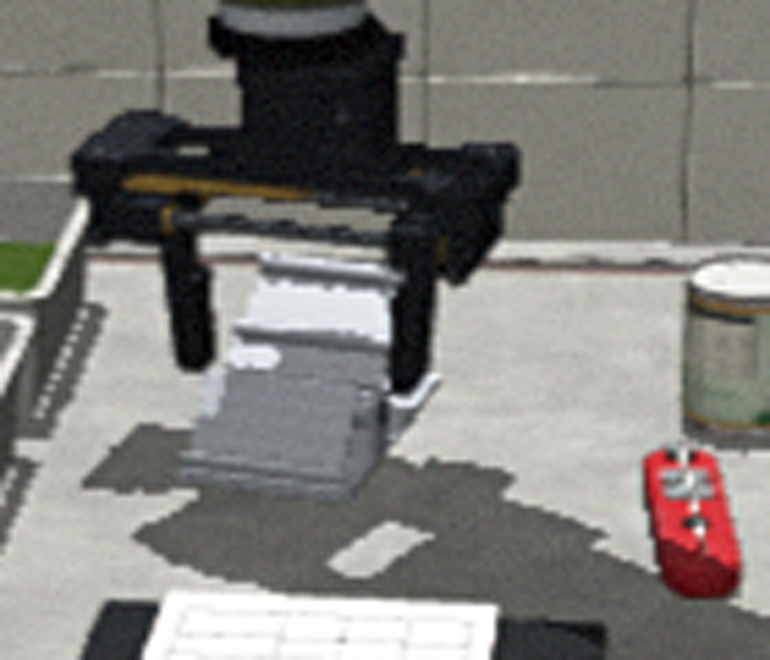

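```bash
python3 -m jog '[[0.5,6,-2,0,0.003,-0.002],[0.5,12,-2,0,0.003,-0.002],[0.5,18,-2,0,0.003,-0.002],[0.5,22,-2,0,0.003,-0.002]]' 88;  python3 -c "
from h import *
st()
crop('side','s8',(240,90,380,210),5.5)"
```

```text
t: 8.9
ee_pos: [0.5631, -0.1791, 0.0175]
orientation: [-0.702, 0.702, -0.084, 0.085]
wrist_force: [-0.6, 0.1, 0.3]
opening: 0.0881
t 8.9 pos [ 0.5631 -0.1791  0.0175] uv [-198.5676  -51.1179] yaw -13.762401349267805 tilt [ 0.0016 -0.0005 -1.    ] F [-0.6014  0.1132  0.3295] T [-0.0382  0.0703 -0.0258] op 0.08805092835325196 j [-0.5082  0.6875  1.4603  0.0004  0.9923 -0.2682]
```

View pics/s8.png

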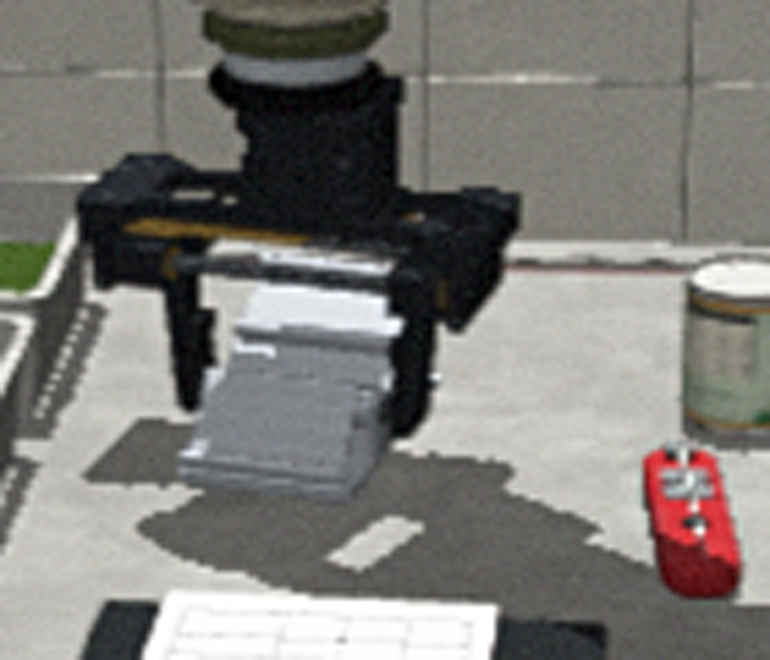

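```bash
python3 -m jog '[[0,6,0,0,0,0],[0,10,0,0,0,0],[0,10,0,0,0,0]]' 88;  python3 -m jog '[[0,0,0,0,0,0],[0,0,0,0,0,0],[0,0,0,0,0,0],[0,0,0,0,0,0]]' 60 15; python3 -c "
from h import *
st()"
```

```text
t: 9.25
ee_pos: [0.563, -0.179, 0.0074]
orientation: [-0.702, 0.702, -0.084, 0.085]
wrist_force: [-0.7, -0.1, 0.5]
opening: 0.0879
t: 9.65
ee_pos: [0.5634, -0.1791, 0.0081]
orientation: [-0.702, 0.702, -0.084, 0.085]
wrist_force: [1.8, 0.2, -2.4]
opening: 0.0803
t 9.65 pos [ 0.5634 -0.1791  0.0081] uv [-198.6316  -51.3676] yaw -13.754007464703419 tilt [ 0.0022 -0.0008 -1.    ] F [ 1.8435  0.152  -2.4087] T [-0.0924 -0.1125  0.0763] op 0.08029341133387825 j [-0.5081  0.7012  1.4665  0.0004  0.9716 -0.2683]
```

```bash
python3 -c "
from h import *
print(*delta([*uv(-.085,-.008),.0081],-2.73))"
```

```text
[-64.2952  -0.2101 103.2311] [ 0.0005 -0.1924  0.0023]
```

```bash
python3 -m jog '[[0,0,0,0,0,0],[-3,-0.5,5,0,-0.01,0],[-10,-0.5,16,0,-0.03,0],[-18,-0.5,29,0,-0.055,0],[-26,-0.5,42,0,-0.08,0],[-34,-0.5,55,0,-0.105,0],[-42,-0.5,68,0,-0.13,0],[-50,-0.5,81,0,-0.155,0],[-58,-0.5,93,0,-0.175,0],[-63,-0.5,101,0,-0.19,0],[-64.3,-0.3,103.2,0,-0.1924,0.001],[-64.3,-0.2,103.2,0,-0.1924,0.001]]' 60 25;  python3 -c "
from h import *
st();print(*delta([*uv(-.085,-.008),.0075],-2.73))
crop('side','s9',(240,90,380,210),5.5);crop('top','t9',(270,130,440,240),4.5)"
```

```text
t: 10.85
ee_pos: [0.5255, -0.0634, 0.0081]
orientation: [-0.707, 0.707, -0.016, 0.017]
wrist_force: [-0.8, 0.3, -2.9]
opening: 0.0798
t 10.85 pos [ 0.5255 -0.0634  0.0081] uv [-84.8243  -8.0215] yaw -2.71391548587633 tilt [ 0.0012 -0.0007 -1.    ] F [-0.795   0.2959 -2.8957] T [-0.0143  0.0438 -0.0158] op 0.07983128391488382 j [-0.3438  0.629   1.649  -0.0003  0.8623 -0.2963]
[-0.0218  0.6253 -0.181 ] [0.0006 0.0003 0.0012]
```

View pics/s9.png

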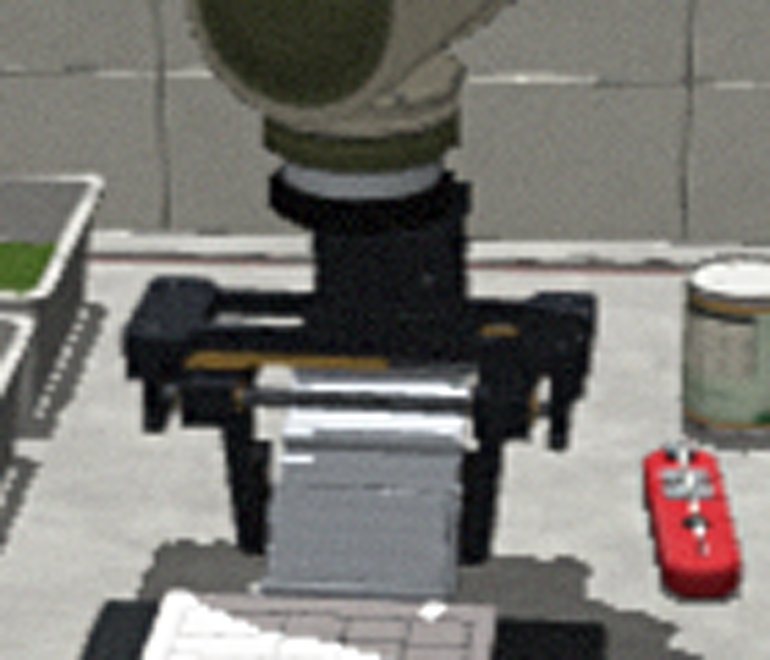

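View pics/t9.png

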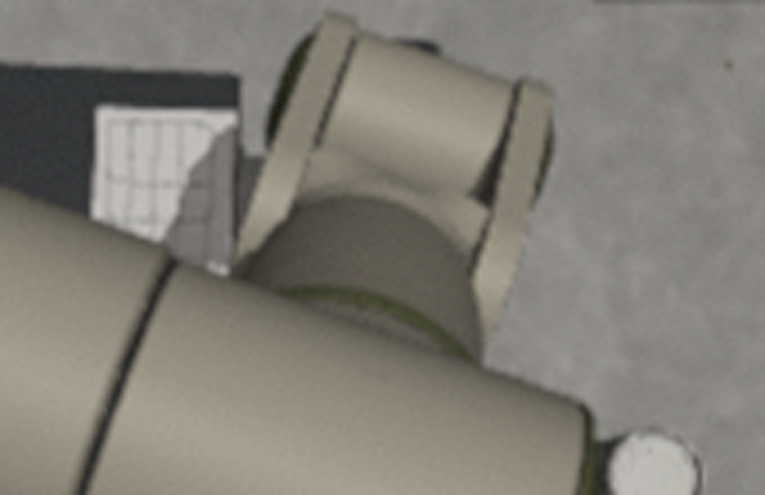

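```bash
python3 -m jog '[[0,0.6,0,0,0,0],[0,0.6,0,0,0,0],[0,0.6,0,0,0,0]]' 60 25; python3 -m jog '[[0,0.6,0,0,0,0],[0,0.6,0,0,0,0],[0,0.6,0,0,0,0],[0,-10,0,0,0,0],[0,-40,0,0,0,0],[0,-80,0,0,0,0],[0,-125,0,0,0,0],[0,-150,-30,0,0,0],[0,-160,-60,0,0,0],[0,-160,-70,0,0,0]]' 88;  python3 -c "
from h import *
st()
crop('side','s10',(240,120,380,230),5.5);crop('top','t10',(270,130,440,240),4.5)"
```

```text
t: 11.25
ee_pos: [0.5257, -0.0641, 0.008]
orientation: [-0.707, 0.707, -0.016, 0.018]
wrist_force: [-2.8, -0.1, 6.7]
opening: 0.0798
t: 12.25
ee_pos: [0.5223, -0.1356, 0.1698]
orientation: [-0.706, 0.708, -0.016, 0.019]
wrist_force: [-0.9, -0.1, 0.1]
opening: 0.0878
t 12.25 pos [ 0.5223 -0.1356  0.1698] uv [-157.1223   -8.2963] yaw -2.833092617275066 tilt [ 0.0048 -0.0029 -1.    ] F [-0.9093 -0.1299  0.1419] T [-0.0789  0.0364 -0.059 ] op 0.08782282360571199 j [-0.4734  0.421   1.4443 -0.0004  1.2707 -0.4238]
```

View pics/s10.png

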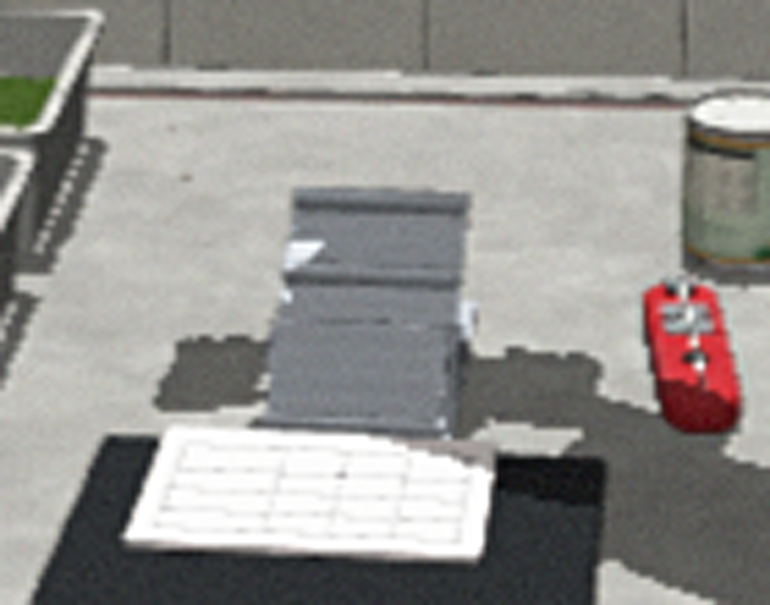

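View pics/t10.png

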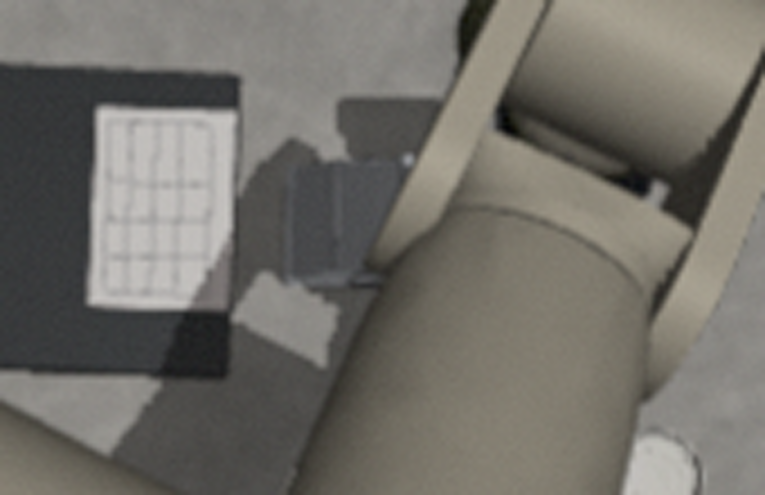

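```bash
python3 - <<'E'
from h import *
im=robot.get_image("top"); c=im[155:205,320:375]; c=np.clip(c.astype(float)*1.8,0,255).astype(np.uint8)
cv2.imwrite("pics/t11.png",cv2.resize(c,None,fx=12,fy=12,interpolation=cv2.INTER_CUBIC)[:,:,::-1])
im=robot.get_image("side"); c=im[140:215,275:345]; c=np.clip(c.astype(float)*1.6,0,255).astype(np.uint8)
cv2.imwrite("pics/s11.png",cv2.resize(c,None,fx=8,fy=8,interpolation=cv2.INTER_CUBIC)[:,:,::-1])
# predicted corners of the foot for the wanted pose
for n in("top","side"):
  for l in((50,40,0),(50,-40,0),(-95,40,5),(-95,-40,5),(50,40,8.5),(50,-40,8.5)):
    P=[*uv(-.085+l[0]/1e3,-.008+l[1]/1e3),l[2]/1e3]; q=proj(n,P)[0]; o=(320,155,12) if n=="top" else (275,140,8)
    print(n,l,q,(q-o[:2])*o[2])
E
```

```text
top (50, 40, 0) [332.5707 192.3215] [150.8482 447.8581]
top (50, -40, 0) [333.6357 165.7278] [163.6279 128.7338]
top (-95, 40, 5) [382.2057 194.3322] [746.4681 471.9866]
top (-95, -40, 5) [382.8055 167.5551] [753.6666 150.661 ]
top (50, 40, 8.5) [332.7196 191.886 ] [152.6351 442.6318]
top (50, -40, 8.5) [333.7914 165.0937] [165.4966 121.1246]
side (50, 40, 0) [320.714  203.6237] [365.7123 508.9893]
side (50, -40, 0) [285.2867 201.8835] [ 82.2939 495.0679]
side (-95, 40, 5) [326.446  174.6609] [411.5679 277.287 ]
side (-95, -40, 5) [294.4896 173.2418] [155.917  265.9348]
side (50, 40, 8.5) [320.7279 200.2487] [365.8228 481.9897]
side (50, -40, 8.5) [285.185  198.5221] [ 81.4798 468.1769]
```

View pics/t11.png

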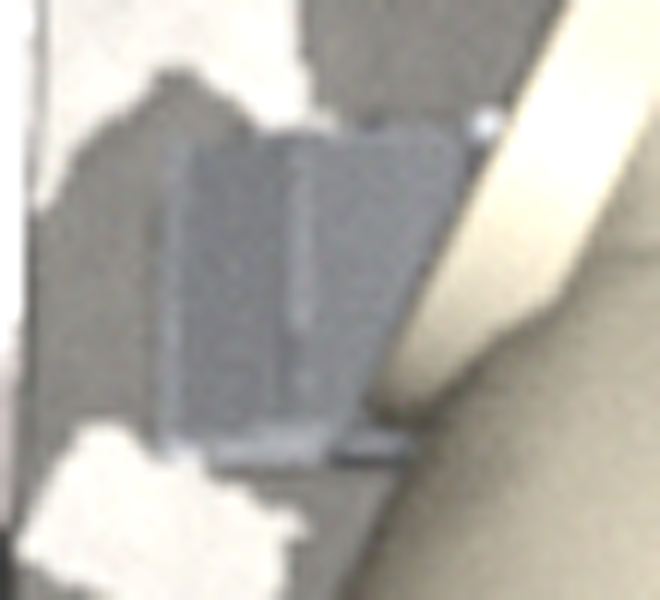

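View pics/s11.png

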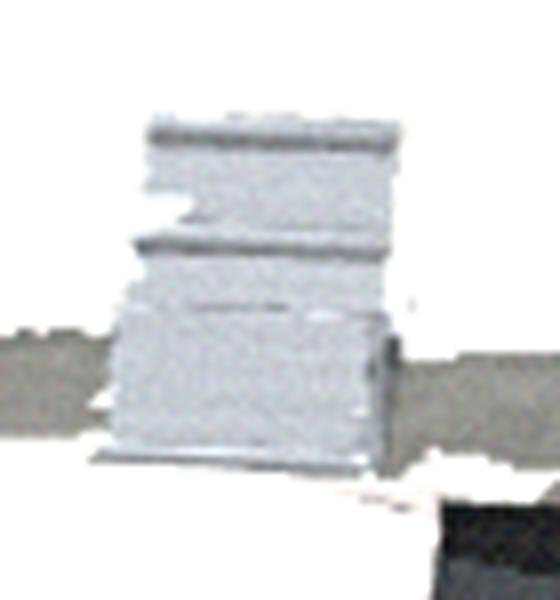

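```bash
python3 -c "
from h import *
print(*delta([*uv(-.128,-.008),.085],-2.73))"
```

```text
[ 0.7851 81.7959 26.0204] [-0.0006 -0.0001 -0.0007]
```

```bash
python3 -m jog '[[0,5,10,0,0,0],[0,30,22,0,0,0],[0,60,26,0,0,0],[0,78,26,0,0,0],[0,80,26,0,0,0],[0,80,26,0,0,0]]' 34;  python3 -c "
from h import *
st();print(*delta([*uv(-.128,-.008),.060],-2.73))
crop('side','s12',(240,90,380,210),5.5)"
```

```text
t: 13.05
ee_pos: [0.5231, -0.1065, 0.0873]
orientation: [0.707, -0.707, 0.017, -0.017]
wrist_force: [-0.3, 0.5, 0.5]
opening: 0.0422
t 13.05 pos [ 0.5231 -0.1065  0.0873] uv [-127.9571   -7.7393] yaw -2.675265989660631 tilt [-0.  0. -1.] F [-0.2549  0.4526  0.5102] T [-0.1046  0.0284  0.0473] op 0.042176335182907726 j [-0.4227  0.5142  1.5637  0.      1.0637 -0.376 ]
[ 0.2616 27.2757 -0.0523] [-0.     0.001 -0.   ]
```

View pics/s12.png

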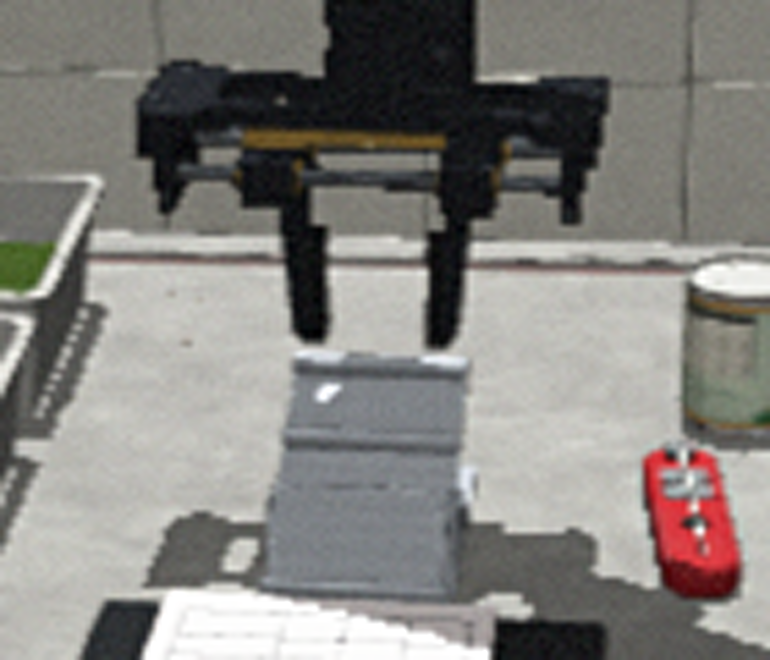

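```bash
python3 -m jog '[[0,6,0,0,0,0],[0,13,0,0,0,0],[0,20,0,0,0,0],[0,25,0,0,0,0],[0,25,0,0,0,0]]' 34;  python3 -c "
from h import *
st();print(*delta([*uv(-.128,-.008),.060],-2.73))
crop('side','s13',(240,90,380,210),5.5)"
```

```text
t: 13.6
ee_pos: [0.5228, -0.1074, 0.0617]
orientation: [0.707, -0.707, 0.017, -0.017]
wrist_force: [-0.2, -1.1, 0.6]
opening: 0.0341
t 13.6 pos [ 0.5228 -0.1074  0.0617] uv [-128.9209   -7.4799] yaw -2.7454227205520008 tilt [-0.0004  0.0001 -1.    ] F [-0.1841 -1.1339  0.5945] T [-0.0527  0.0695 -0.0343] op 0.034069704809425665 j [-0.4246  0.5507  1.5902 -0.0001  1.0011 -0.3766]
[0.5211 1.6702 0.9124] [-0.0001 -0.0003 -0.0004]
```

View pics/s13.png

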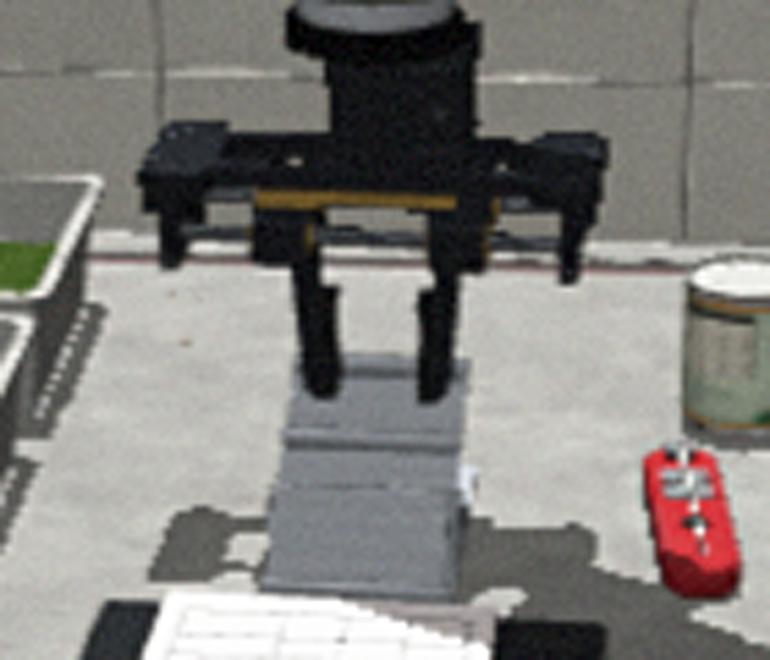

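```bash
python3 -m jog '[[0.2,3,0.5,0,0,0],[0.2,5,0.3,0,0,0],[0.2,7,0,0,0,0],[0.2,9,-0.4,0,0,0],[0.2,11,-0.8,0,0,0],[0.2,13,-1.2,0,0,0],[0.2,14,-1.4,0,0,0]]' 34;  python3 -c "
from h import *
st()
crop('side','s14',(240,90,380,210),5.5)"
```

```text
t: 14.35
ee_pos: [0.5236, -0.1092, 0.0485]
orientation: [-0.707, 0.707, -0.016, 0.017]
wrist_force: [-0.4, -2.0, 4.1]
opening: 0.0343
t 14.35 pos [ 0.5236 -0.1092  0.0485] uv [-130.6435   -8.3091] yaw -2.737304262056012 tilt [ 0.0016 -0.001  -1.    ] F [-0.4098 -2.0019  4.1468] T [-0.4169  0.0203  0.0165] op 0.034282239724736915 j [-0.427   0.5711  1.601  -0.0003  0.9676 -0.3791]
```

View pics/s14.png

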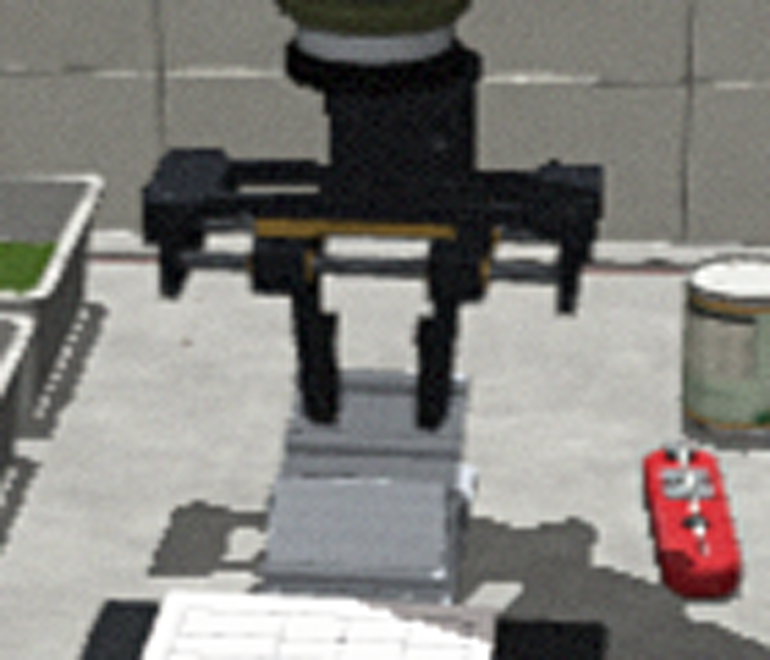

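```bash
python3 -m jog '[[0,2.5,-1,0,0,0],[0,5,-2,0,0,0],[0,7.5,-3,0,0,0],[0,10,-4,0,0,0],[0,12.5,-5,0,0,0],[0,15,-5.6,0,0,0],[0,17,-6,0,0,0],[0,18.5,-6.3,0,0,0],[0,18.5,-6.3,0,0,0]]' 34;  python3 -c "
from h import *
st()
crop('side','s15',(240,90,380,210),5.5)"
```

```text
t: 15.3
ee_pos: [0.5234, -0.1146, 0.0302]
orientation: [0.707, -0.707, 0.016, -0.018]
wrist_force: [2.1, 3.4, 7.8]
opening: 0.0339
t 15.3 pos [ 0.5234 -0.1146  0.0302] uv [-136.0206   -8.38  ] yaw -2.7534527758654743 tilt [ 0.0018  0.0006 -1.    ] F [2.0643 3.4245 7.832 ] T [ 0.6831 -0.1225 -0.0706] op 0.03388472744404797 j [-0.4372  0.6006  1.6139  0.0016  0.9257 -0.3901]
```

View pics/s15.png

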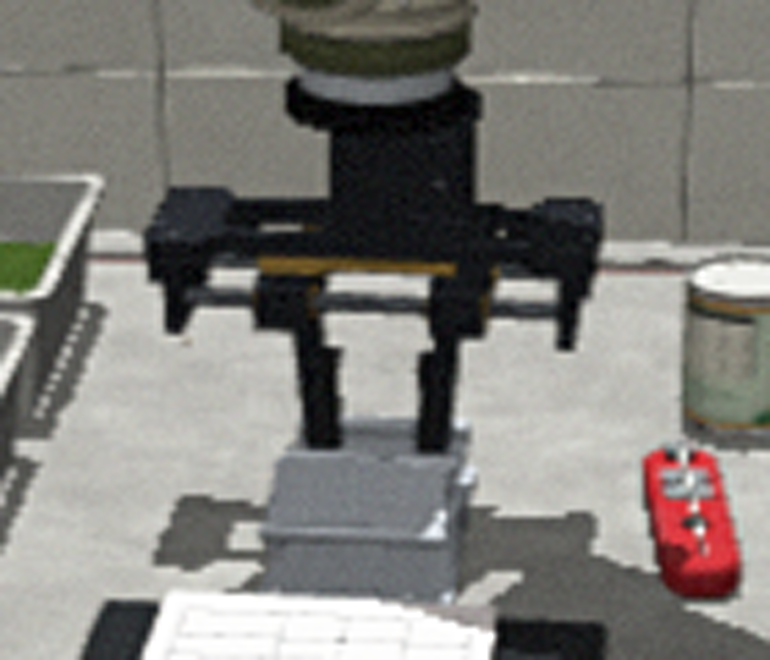

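```bash
python3 -m jog '[[0,1.5,-0.5,0,0,0],[0,3,-1,0,0,0],[0,3.5,-1,0,0,0],[0,3.5,-1,0,0,0]]' 34;  python3 -c "
from h import *
st()
crop('side','s16',(265,120,345,215),7)"
```

```text
t: 15.75
ee_pos: [0.5234, -0.1152, 0.0274]
orientation: [0.707, -0.707, 0.016, -0.018]
wrist_force: [0.7, 5.6, 13.4]
opening: 0.0341
t 15.75 pos [ 0.5234 -0.1152  0.0274] uv [-136.6572   -8.3677] yaw -2.7501008092344033 tilt [ 0.0021  0.001  -1.    ] F [ 0.746   5.644  13.3826] T [ 1.0073  0.1481 -0.0765] op 0.034069618288811374 j [-0.4386  0.6051  1.616   0.0022  0.9189 -0.3919]
```

View pics/s16.png

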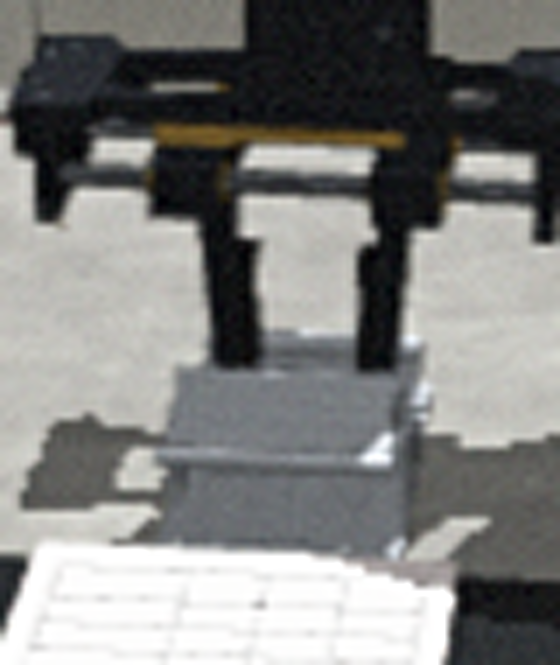

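```bash
python3 -c "
from h import *
for au in(-.083,-.087,-.091):
  for z in(.032,.037): print(au,z,[np.round((proj('side',[*uv(au+.046,-.008+w),z])[0]-[265,120])*7) for w in(-.038,.038)], [np.round((proj('side',[*uv(au+.05,-.008+w),.0])[0]-[265,120])*7) for w in(-.04,.04)])
"
```

```text
-0.083 0.032 [array([147., 481.]), array([385., 493.])] [array([141., 576.]), array([389., 588.])]
-0.083 0.037 [array([146., 467.]), array([385., 478.])] [array([141., 576.]), array([389., 588.])]
-0.087 0.032 [array([149., 476.]), array([386., 487.])] [array([143., 570.]), array([391., 582.])]
-0.087 0.037 [array([148., 462.]), array([386., 473.])] [array([143., 570.]), array([391., 582.])]
-0.091 0.032 [array([150., 470.]), array([387., 481.])] [array([145., 565.]), array([392., 577.])]
-0.091 0.037 [array([150., 456.]), array([387., 467.])] [array([145., 565.]), array([392., 577.])]
```

```bash
python3 -m jog '[[0,0,2,0,0,0],[0,0,5,0,0,0],[0,0,8,0,0,0],[0,0,11,0,0,0],[0,0,14,0,0,0],[0,0,17,0,0,0],[0,0,20,0,0,0],[0,0,20,0,0,0]]' 34;  python3 -c "
from h import *
st()
crop('side','s17',(265,120,345,215),7)"
```

```text
t: 16.6
ee_pos: [0.525, -0.0974, 0.0275]
orientation: [-0.706, 0.708, -0.015, 0.018]
wrist_force: [0.5, -6.1, 11.9]
opening: 0.0341
t 16.6 pos [ 0.525  -0.0974  0.0275] uv [-118.8275   -9.1582] yaw -2.715645222785252 tilt [ 0.0039 -0.0033 -1.    ] F [ 0.4661 -6.0932 11.9229] T [-0.9732  0.1954 -0.113 ] op 0.03412455278009755 j [-0.4046  0.6018  1.6233 -0.0019  0.9116 -0.3561]
```

View pics/s17.png

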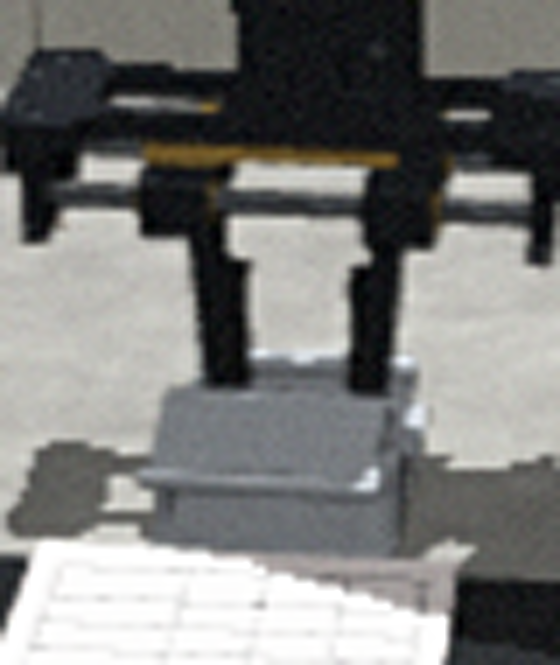

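```bash
cat > lm.py <<'E'
from h import *
robot.get_image("side")
for t,z in(("clip_lip",.037),("clip",0),("clip_thumb",.026)):
    print(t,[(round(r["score"],2),np.round(r["position"],1),np.round(touv(onz("side",r["position"],z))*1000,1)) for r in robot.landmark_of("side",t)[:2]])
E
python3 lm.py
```

```text
clip_lip [(0.61, array([300.3, 187.3]), array([-37.6, -13.8]))]
clip [(0.87, array([302.1, 196.7]), array([-64.3, -13.8]))]
clip_thumb [(0.83, array([307.5, 174.5]), array([-130.5,   -9.1]))]
```

```bash
python3 -m jog '[[0,0,3,0,0,0],[0,0,6,0,0,0],[0,0,9,0,0,0],[0,0,12,0,0,0],[0,0,15,0,0,0],[0,0,18,0,0,0],[0,0,20,0,0,0],[0,0,20,0,0,0]]' 34;  python3 -c "
from h import *
st()
crop('side','s18',(265,120,345,215),7)
crop('top','t18',(270,130,440,240),4.5)"; python3 lm.py
```

```text
t: 17.65
ee_pos: [0.526, -0.0775, 0.0276]
orientation: [-0.706, 0.708, -0.015, 0.018]
wrist_force: [0.2, -5.3, 11.7]
opening: 0.0342
t 17.65 pos [ 0.526  -0.0775  0.0276] uv [-98.8871  -9.2286] yaw -2.7211697826054424 tilt [ 0.0041 -0.0033 -1.    ] F [ 0.2238 -5.2544 11.7454] T [-1.0494  0.1513 -0.0619] op 0.03420598088796397 j [-0.3684  0.599   1.6298 -0.002   0.9078 -0.3196]
clip_lip [(0.8, array([296.4, 193.9]), array([ -4.5, -17.9]))]
clip [(0.61, array([300.8, 199.5]), array([-50.2, -14.9])), (0.3, array([295.2, 252.4]), array([166.2,   3.3]))]
clip_thumb [(0.86, array([306.3, 181.7]), array([-90.6,  -7.1]))]
```

View pics/s18.png

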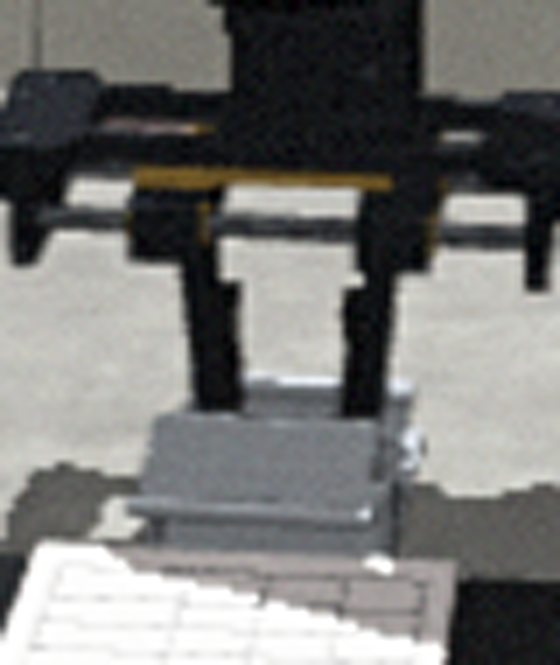

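View pics/t18.png

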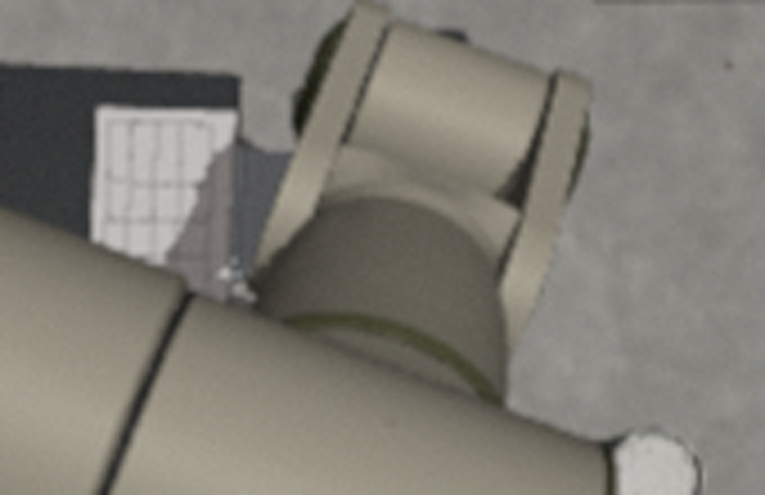

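```bash
python3 -c "
from h import *
for lu in(-.008,-.0035,0.001):
  for z in(.0365,): print(lu,z,[np.round((proj('side',[*uv(lu,-.009+w),z])[0]-[265,120])*7) for w in(-.038,-.04,.038,.04)])
"
```

```text
-0.008 0.0365 [array([128., 509.]), array([122., 509.]), array([372., 521.]), array([379., 521.])]
-0.0035 0.0365 [array([126., 516.]), array([119., 515.]), array([371., 527.]), array([377., 528.])]
0.001 0.0365 [array([123., 522.]), array([117., 522.]), array([369., 534.]), array([376., 534.])]
```

```bash
python3 -m jog '[[0,0,3,0,0,0],[0,0,6,0,0,0],[0,0,9,0,0,0],[0,0,12,0,0,0],[0,0,14,0,0,0],[0,0,15,0,0,0]]' 34;  python3 -c "
from h import *
st()
crop('side','s19',(245,120,345,215),7)"
```

```text
t: 18.55
ee_pos: [0.5268, -0.0627, 0.0276]
orientation: [-0.706, 0.708, -0.015, 0.018]
wrist_force: [-0.7, -8.8, 11.5]
opening: 0.0341
t 18.55 pos [ 0.5268 -0.0627  0.0276] uv [-84.076  -9.267] yaw -2.722860431168412 tilt [ 0.0041 -0.0035 -1.    ] F [-0.6565 -8.8172 11.4729] T [-1.4836  0.2769 -0.012 ] op 0.034065041108066414 j [-0.3409  0.5976  1.6333 -0.0025  0.9056 -0.2918]
```

View pics/s19.png

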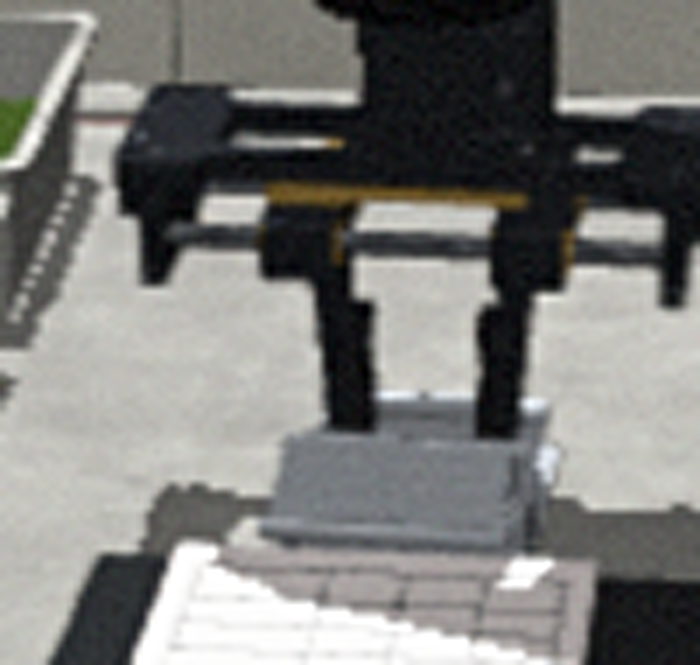

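```bash
python3 -m jog '[[0,0,0.5,0,0,0],[0,0,0.5,0,0,0]]' 34;  python3 -c "
from h import *
st()
for lu in(.004,.008,.012):
  for z in(.030,.0365,): print(lu,z,[np.round((proj('side',[*uv(lu,-.009+w),z])[0]-[245,120])*7) for w in(-.038,-.04,.038,.04)])
im=robot.get_image('side'); c=im[175:215,270:335]; c=np.clip(c.astype(float)*1.5,0,255).astype(np.uint8)
cv2.imwrite('pics/s20.png',cv2.resize(c,None,fx=11,fy=11,interpolation=cv2.INTER_CUBIC)[:,:,::-1])
"
```

```text
t: 18.8
ee_pos: [0.5267, -0.0623, 0.0276]
orientation: [-0.706, 0.708, -0.015, 0.018]
wrist_force: [0.1, -7.3, 12.2]
opening: 0.0337
t 18.8 pos [ 0.5267 -0.0623  0.0276] uv [-83.635   -9.2379] yaw -2.723641661796646 tilt [ 0.004  -0.0035 -1.    ] F [ 0.0942 -7.3192 12.165 ] T [-1.3853  0.1831 -0.017 ] op 0.033677348367233614 j [-0.3401  0.5976  1.6334 -0.0025  0.9056 -0.2911]
0.004 0.03 [array([262., 546.]), array([256., 545.]), array([508., 557.]), array([515., 558.])]
0.004 0.0365 [array([262., 527.]), array([255., 526.]), array([508., 539.]), array([515., 539.])]
0.008 0.03 [array([260., 551.]), array([254., 551.]), array([507., 563.]), array([513., 564.])]
0.008 0.0365 [array([260., 533.]), array([253., 532.]), array([507., 545.]), array([513., 545.])]
0.012 0.03 [array([258., 557.]), array([252., 557.]), array([505., 570.]), array([512., 570.])]
0.012 0.0365 [array([257., 539.]), array([251., 538.]), array([505., 551.]), array([512., 551.])]
```

View pics/s20.png

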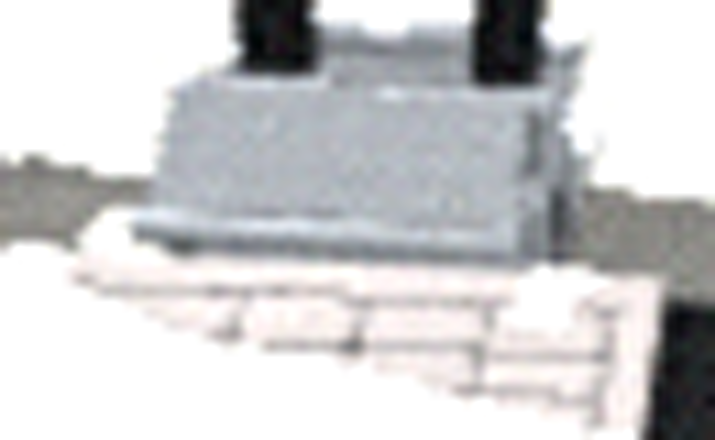

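```bash
python3 -m jog '[[0,0,2,0,0,0],[0,0,4,0,0,0],[0,0,6,0,0,0],[0,0,8,0,0,0],[0,0,8,0,0,0]]' 34;  python3 -c "
from h import *
st()
crop('side','s21',(200,120,340,225),5.5);crop('top','t21',(200,130,370,240),4.5)"
```

```text
t: 19.35
ee_pos: [0.5271, -0.0541, 0.0276]
orientation: [-0.706, 0.708, -0.015, 0.018]
wrist_force: [-0.6, -7.0, 12.3]
opening: 0.0341
t 19.35 pos [ 0.5271 -0.0541  0.0276] uv [-75.4401  -9.2496] yaw -2.72061400567958 tilt [ 0.0041 -0.0033 -1.    ] F [-0.6445 -6.9669 12.286 ] T [-1.1653  0.0991 -0.038 ] op 0.03408182186728515 j [-0.325   0.597   1.6349 -0.0023  0.9048 -0.2761]
```

View pics/s21.png

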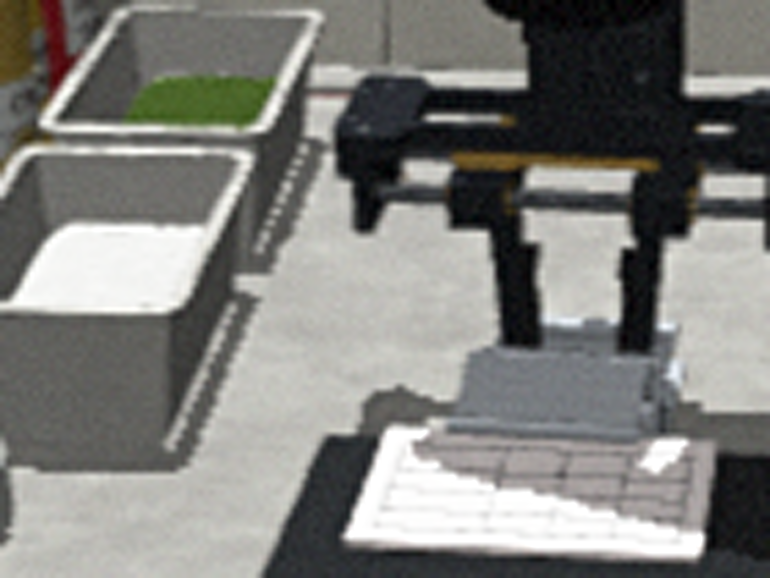

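View pics/t21.png

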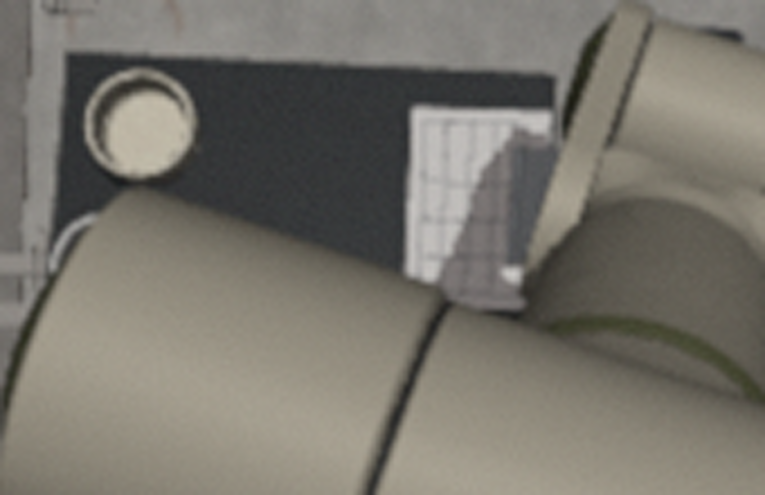

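```bash
python3 -c "
from h import *
for z in(.037,.04,.045): print(z,touv(onz('top',(314.4,159.6),z))*1000)
print('card corner',touv(onz('top',(200+411/4.5,130+108/4.5),.028))*1000,touv(onz('top',(200+551/4.5,130+110/4.5),.028))*1000, touv(onz('top',(200+406/4.5,130+273/4.5),.028))*1000)
print('slab corner',touv(onz('top',(200+554/4.5,130+77/4.5),.023))*1000)
"
```

```text
0.037 [ 22.6635 -55.0373]
0.04 [ 22.6397 -54.3127]
0.045 [ 22.6    -53.1051]
card corner [ 90.4992 -70.7315] [  0.0761 -73.6066] [87.8623 37.1371]
slab corner [ -0.9902 -96.9636]
```

```bash
python3 -m jog '[[0,0,2.5,0,0,0],[0,0,5,0,0,0],[0,0,7.5,0,0,0],[0,0,10,0,0,0],[0,0,12,0,0,0],[0,0,13,0,0,0],[0,0,13,0,0,0]]' 34;  python3 -c "
from h import *
st()"
```

```text
t: 20.15
ee_pos: [0.5278, -0.0412, 0.0276]
orientation: [-0.706, 0.708, -0.015, 0.018]
wrist_force: [-0.4, -7.5, 11.9]
opening: 0.0339
t 20.15 pos [ 0.5278 -0.0412  0.0276] uv [-62.5038  -9.2753] yaw -2.715539442163786 tilt [ 0.0041 -0.0033 -1.    ] F [-0.3776 -7.548  11.8966] T [-1.301   0.1804  0.0158] op 0.033862270774834266 j [-0.3007  0.5963  1.6363 -0.0025  0.904  -0.2518]
```

Now creep, reading the force each step.

```bash
python3 -m jog '[[0,0,1,0,0,0],[0,0,2,0,0,0],[0,0,2,0,0,0]]'; python3 -m jog '[[0,0,0.7,0,0,0],[0,0,1,0,0,0],[0,0,1,0,0,0]]';python3 -c "
from h import *
st()
crop('top','t22',(200,130,370,240),4.5); crop('side','s22',(200,120,340,225),5.5)"
```

```text
t: 20.45
ee_pos: [0.5281, -0.04, 0.0277]
orientation: [-0.705, 0.709, -0.015, 0.018]
wrist_force: [-0.1, -12.6, 11.5]
opening: 0.0339
t: 20.75
ee_pos: [0.5284, -0.0394, 0.0277]
orientation: [-0.705, 0.709, -0.015, 0.019]
wrist_force: [0.5, -13.7, 12.0]
opening: 0.0342
t 20.75 pos [ 0.5284 -0.0394  0.0277] uv [-60.705   -9.7954] yaw -2.716899987492783 tilt [ 0.0052 -0.0053 -1.    ] F [  0.5014 -13.7305  12.0212] T [-2.3821  0.1584 -0.0481] op 0.03421019962980044 j [-0.2963  0.5963  1.6357 -0.0045  0.9031 -0.2461]
```

View pics/t22.png

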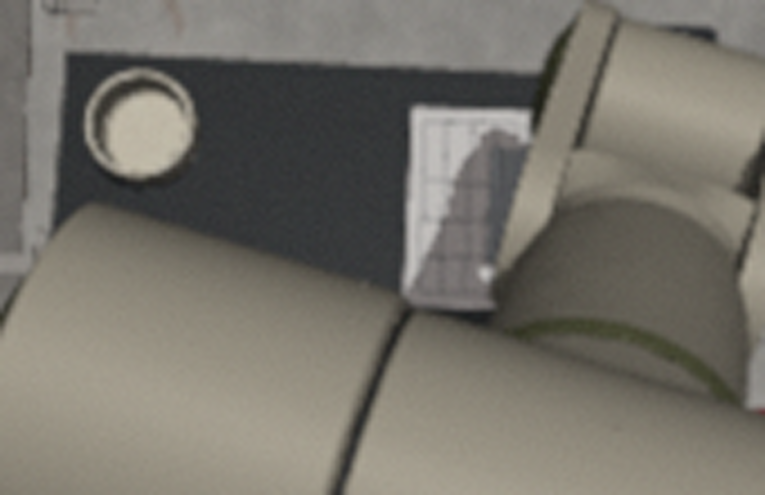

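View pics/s22.png

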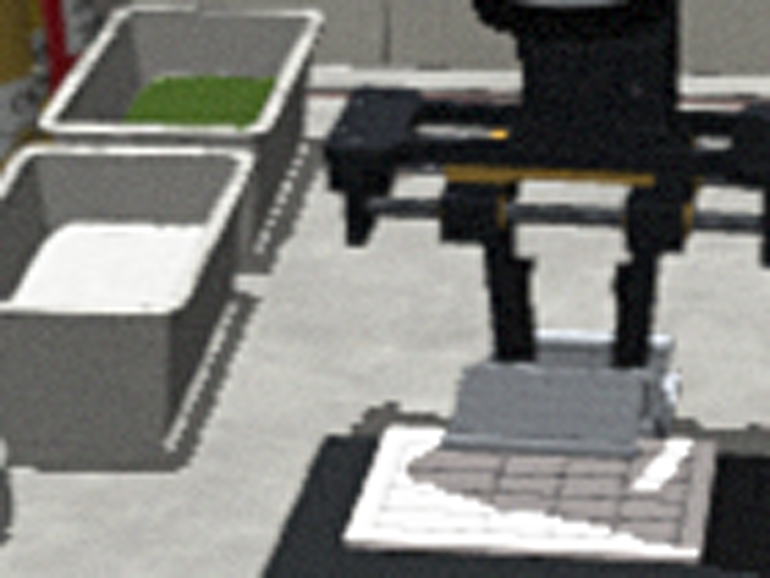

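```bash
python3 -m jog '[[0,0,-0.4,0,0,0],[0,-1,-0.7,0,0,0],[0,-3,-0.7,0,0,0],[0,-5,-0.7,0,0,0],[0,-7,-0.7,0,0,0],[0,-9,-0.7,0,0,0],[0,-11,-0.7,0,0,0],[0,-11,-0.7,0,0,0]]'; python3 -c "
from h import *
st()
crop('side','s23',(200,120,340,225),5.5)"
```

```text
t: 21.65
ee_pos: [0.5272, -0.0376, 0.0376]
orientation: [-0.707, 0.707, -0.016, 0.018]
wrist_force: [2.5, -1.9, 2.3]
opening: 0.0339
t 21.65 pos [ 0.5272 -0.0376  0.0376] uv [-59.0047  -8.485 ] yaw -2.7328998663813464 tilt [ 0.002  -0.0009 -1.    ] F [ 2.5286 -1.8919  2.336 ] T [-0.4107 -0.4103 -0.0591] op 0.03394889016019588 j [-0.2954  0.5799  1.6289 -0.0003  0.9306 -0.2475]
```

View pics/s23.png

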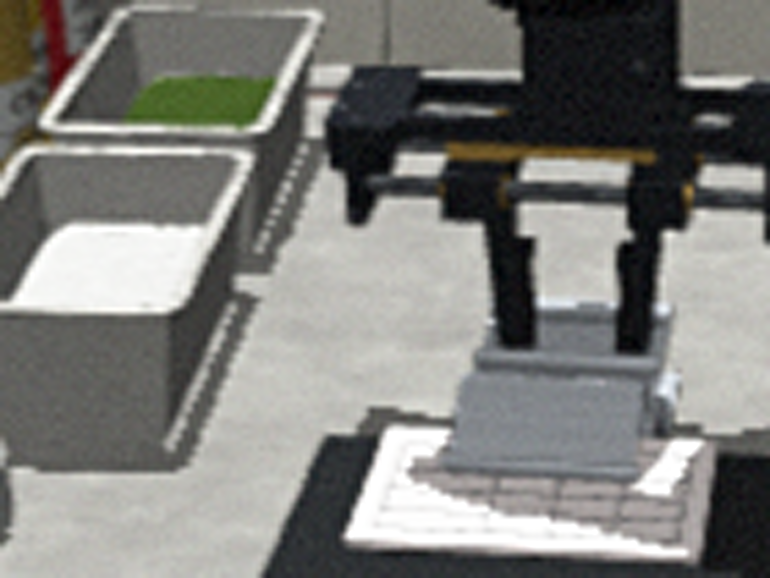

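```bash
python3 -m jog '[[0,-2,-0.3,0,0,0],[0,-5,-0.5,0,0,0],[0,-9,-0.5,0,0,0],[0,-16,-0.5,0,0,0],[0,-30,-0.5,0,0,0],[0,-60,0,0,0,0],[0,-100,0,0,0,0],[0,-145,0,0,0,0],[0,-190,0,0,0,0],[0,-220,0,0,0,0]]'; python3 -c "
from h import *
st()
crop('side','s24',(240,130,340,225),7)
crop('top','t24',(200,130,370,240),4.5)"
```

```text
t: 22.7
ee_pos: [0.5264, -0.0372, 0.261]
orientation: [-0.706, 0.707, -0.015, 0.018]
wrist_force: [0.2, 0.2, -0.1]
opening: 0.0341
t 22.7 pos [ 0.5264 -0.0372  0.261 ] uv [-58.5965  -7.6592] yaw -2.720023400914303 tilt [ 0.0039 -0.0013 -1.    ] F [ 0.2344  0.2067 -0.1359] T [-0.0535  0.0513 -0.0338] op 0.034133678201197434 j [-0.295   0.324   1.3193 -0.0001  1.4942 -0.2476]
```

View pics/s24.png

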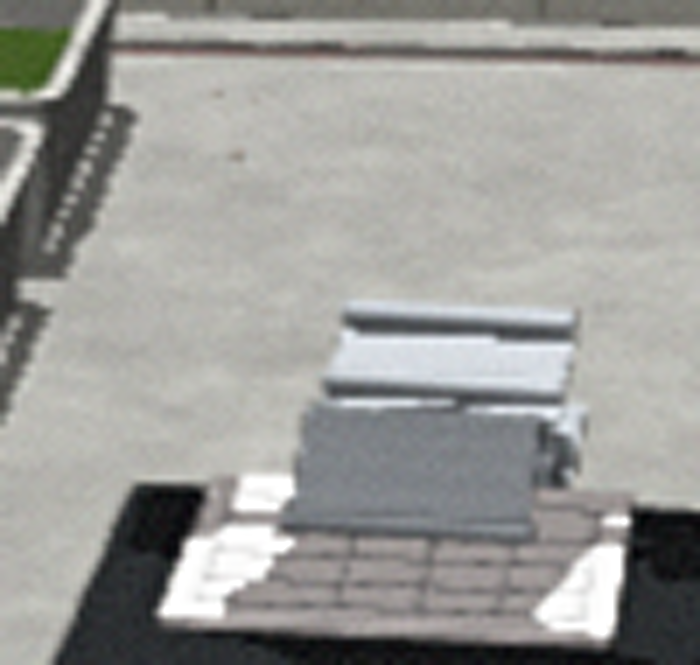

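View pics/t24.png

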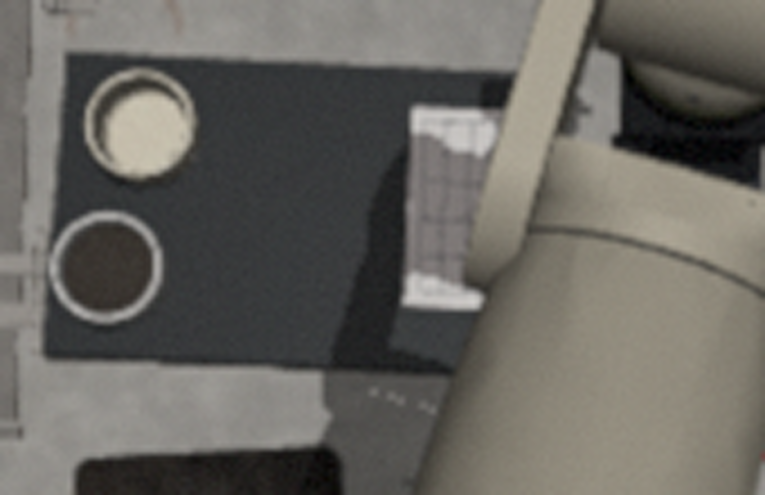

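```bash
python3 -m jog '[[-10,0,15,0,0,0],[-30,0,45,0,0,0],[-58,0,82,0,0,0],[-86,0,119,0,0,0],[-114,0,156,0,0,0],[-140,0,196,0,0,0],[-165,0,238,0,0,0],[-190,0,280,0,0,0],[-215,0,322,0,0,0],[-235,0,350,0,0,0],[-240,0,365,0,0,0],[-240,0,365,0,0,0]]'; python3 -c "
from h import *
st()
crop('side','s25',(200,120,420,310),3)
crop('top','t25',(200,130,440,260),3.3)"
```

```text
t: 24.0
ee_pos: [0.3018, 0.3397, 0.2556]
orientation: [-0.706, 0.708, -0.016, 0.015]
wrist_force: [0.6, -0.1, 0.4]
opening: 0.0341
t 24.0 pos [0.3018 0.3397 0.2556] uv [307.1943 234.5696] yaw -2.5273444408816363 tilt [-0.0022 -0.0021 -1.    ] F [ 0.6444 -0.1461  0.4106] T [-0.1185  0.0982 -0.0201] op 0.03406553173732341 j [ 0.5832  0.2     1.5105 -0.0006  1.434   0.6273]
```

View pics/s25.png

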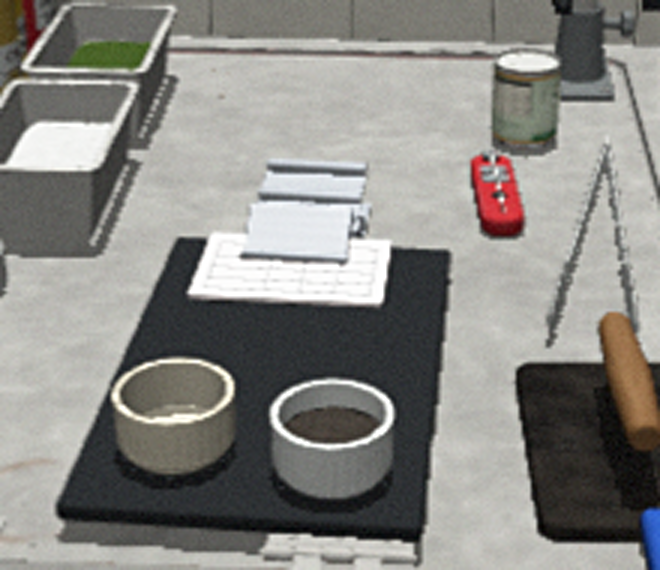

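View pics/t25.png

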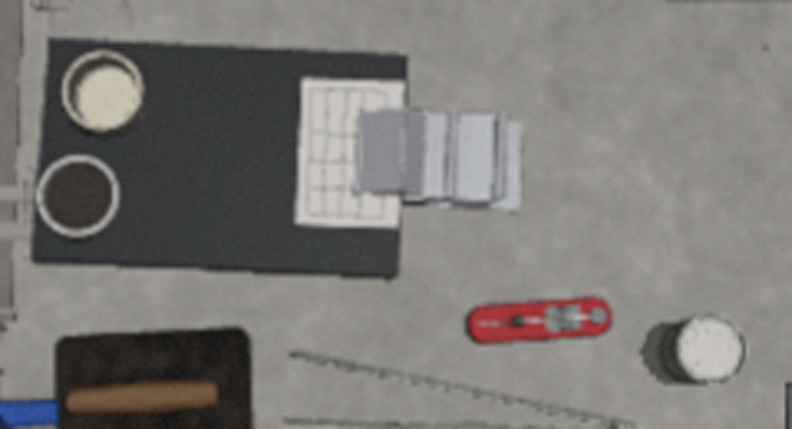

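```bash
python3 - <<'E'
from h import *
crop('top','t26',(285,140,365,205),9.5)
for l in((-95,40,5),(-95,-40,5)):
    q=proj("top",[*uv((-10+l[0])/1e3,(-9+l[1])/1e3),l[2]/1e3])[0]; print("home foot",l,(q-[285,140])*9.5)
for w in(-38,38):
    q=proj("top",[*uv(.038,(-9+w)/1e3),.028])[0]; print("home lip",w,(q-[285,140])*9.5)
E
```

```text
home foot (-95, 40, 5) [679.8352 501.8119]
home foot (-95, -40, 5) [687.8433 247.8482]
home lip -38 [227.7832 216.6033]
home lip 38 [215.7604 462.3297]
```

View pics/t26.png

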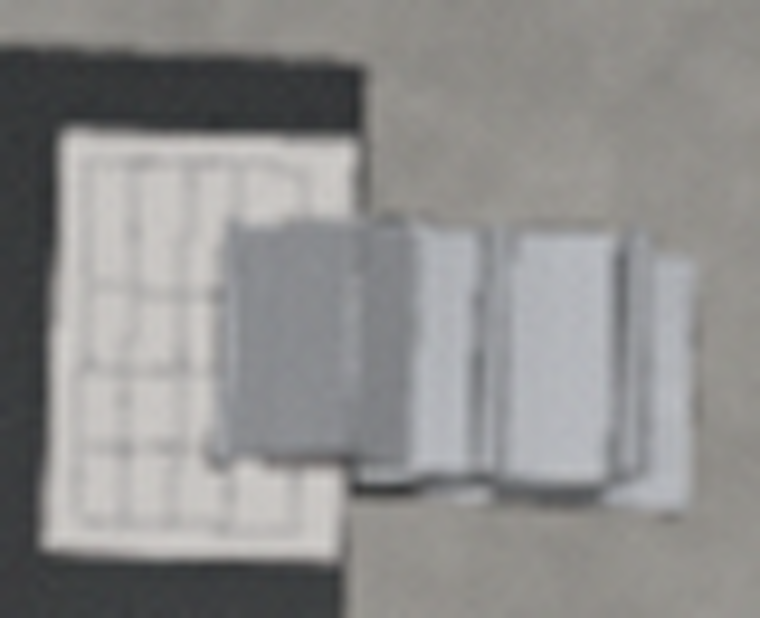

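```bash
python3 - <<'E'
from h import *
g=[cv2.cvtColor(robot.get_image('top'),cv2.COLOR_RGB2GRAY).astype(float) for _ in range(3)]; g=np.mean(g,0)
def cross(row,c0,c1,):
    seg=g[row,c0:c1]; a,b=seg[:2].mean(),seg[-2:].mean(); h=(a+b)/2
    for i in range(len(seg)-1):
        if (seg[i]-h)*(seg[i+1]-h)<=0: return c0+i+(seg[i]-h)/(seg[i]-seg[i+1])
for r in(170,173,176,179,182,185,188,190):
    c=cross(r,354,364); print("foot back row",r,round(c,2),touv(onz("top",(c,r),.005))*1000, g[r,354:364].round())
for r in(147,149,151,200,202,204):
    c=cross(r,316,330); print("slab end row",r,round(c,2),touv(onz("top",(c,r),.023))*1000)
E
python3 meas.py; python3 lm.py
```

```text
foot back row 170 357.15 [-104.6087  -37.1872] [173. 174. 173. 163. 148. 144. 145. 147. 149. 147.]
foot back row 173 356.86 [-104.0594  -28.1333] [177. 177. 177. 159. 138. 144. 146. 145. 145. 145.]
foot back row 176 356.79 [-104.1257  -19.1265] [179. 179. 178. 158. 135. 147. 147. 147. 145. 144.]
foot back row 179 357.14 [-105.4435  -10.1964] [177. 178. 179. 164. 143. 148. 147. 145. 144. 145.]
foot back row 182 356.76 [-104.6052   -1.186 ] [181. 184. 183. 160. 130. 144. 144. 148. 149. 147.]
foot back row 185 357.24 [-106.2671    7.69  ] [177. 180. 179. 166. 140. 140. 142. 141. 141. 141.]
foot back row 188 357.24 [-106.5402   16.611 ] [176. 176. 178. 164. 140. 139. 140. 142. 142. 140.]
foot back row 190 357.15 [-106.4604   22.5598] [182. 183. 183. 166. 141. 139. 142. 141. 141. 143.]
slab end row 147 322.95 [ -0.4936 -97.2752]
slab end row 149 322.85 [ -0.4749 -91.2559]
slab end row 151 322.94 [ -1.0049 -85.27  ]
slab end row 200 320.79 [-1.0333 59.4029]
slab end row 202 320.82 [-1.3744 65.1857]
slab end row 204 320.76 [-1.4422 70.9728]
top slab c [0.5284 0.1803] size [316.8051 199.1917] 
 [[0.4368 0.3434]
 [0.6357 0.3336]
 [0.6201 0.0172]
 [0.4211 0.027 ]]
side slab c [0.5302 0.1902] size [336.8564 199.2742] 
 [[0.4387 0.3631]
 [0.6377 0.3537]
 [0.6217 0.0172]
 [0.4227 0.0267]]
clip_lip [(0.96, array([295.1, 203.8]), array([ 41. , -14.2]))]
clip []
clip_thumb [(0.91, array([302.9, 180.5]), array([-96.2, -15.7]))]
```

```bash
python3 -c "
from h import *
print(robot.finish_job()); print(robot.sense()['t'])"
```

```text
the job is handed in; nothing more can be done
None
the job is handed in; nothing more can be done
```

The job is handed in at about 24.5 s of the 58 s. The card lies at the slab's free end, and the clip is home on that end with its jaw shut on the card.

**What I did**
- I pushed the card up to the free end with the two open fingertips, which also turned it square.
- I gripped the shut clip and set it in line with the slab and the middle of the card.
- I pressed the thumb plate down to its stop (about 12 N) and slid the open clip on until the push force rose from about 7 N to 13 N.
- I then lifted off so the jaw closed on the card, and moved the arm clear.

**What the last pictures showed**
- **Card:** it is about 1–2.5 mm inside the slab's end and does not stick out. It is square to about half a degree and sits about 8.5 mm to one side of the slab's middle, so I centred the clip on the card instead.
- **Clip depth:** its foot reaches about 104.3 mm behind the slab's end, against 105 mm when fully home. The lip is about 38–39 mm inside the end.
- **Slab:** its corners moved less than about 0.6 mm. The ramekins, tin and thermometer look undisturbed.

**Checks that disagreed**
- **Clip squareness:** a row-by-row fit of the foot's rear edge gave up to 2.5° of yaw against the slab. The outline in the zoomed picture gave 0–1°, and the tool's heading stayed steady while sliding. I trusted the last two.
- **Clip sideways position:** the landmark network put the clip about 5 mm further to one side than the picture edges and the grip position did. I trusted the edges.

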